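# Fit the sole plates and drive the peg of a clamped mallet head

### The arm

A 7-joint arm with a two-finger parallel gripper is mounted at the origin on the work surface. World frame = base frame: x ahead of the robot, y to its left, z up, the work surface at z = 0. Lengths are in m, angles in rad, forces in N, time in s.
With the tool pointing down it reaches from about 0.4 to 0.85 m from the base axis. Payload 10.4 kg.
Tool frame: the origin (TCP) lies midway between the tips of the shut fingers; the grasp point (between the pads) lies 19 mm behind it; z points along the fingers, y is the line along which they close (so a half turn about z gives the same grasp; the last joint's range is limited). The gripper opens to 87 mm and grips with 3 to 60 N. Pads are 19 mm wide; open, the fingers measure 117 mm over their backs; the gripper's body (75 mm by 190 mm) begins 51 mm behind the grasp point.
Start: joints at [-1.265, 0.332, -0.065, 1.46, 0.022, 1.35, -0.088], TCP at [0.202, 0.592, 0.223] pointing down, gripper open.
Joint ranges: [-2.6, 2.6], [-0.5, 2.12], [-1.47, 1.34], [0.16, 2.42], [-1.27, 4.41], [0.06, 2.06], [-2.6, 2.6]. Speed limits (rad/s): [2.22, 2.22, 2.79, 2.79, 3.14, 3.14, 3.14].

### API

Orientations are given as a unit quaternion [x, y, z, w].
In Python, from workcell import sensors, optics, ticket gives the robot as it stands.
- The arm moves only by the tool arm_command, never from a script. Its argument "increments" is a list of rows, each a list of 4 numbers: the shift along the tool's x, y, z in cm, then the turn about the tool's z in rad. A call has 1 to 20 rows; each row shifts and turns the commanded pose from where the row before left it, along the tool's axes as they then stand; what a row does not reach is not made up. A row lasts 1/8 s, in which the tool goes at most 62.5 mm and 10.7 degrees, less where a joint would pass 70% of its speed; a pose out of reach is approached as far as the arm can. A call is refused whole if a number of a shift passes 6.25 or a number of a turn 0.188, either way. A call with a gripper value outside its range is refused whole. "gripper" is the opening, from -1 (shut) to 1 (fully open), set as the call begins (left out, the last holds). The fingers move at their own pace and stop on an object; "grip_force" is the grip in N (left out, the last holds). Time passes only in rows, so rows that do not move let the fingers close. It gives the time, the measured TCP pose, the force, the opening and the grip force at its end, in the units of the state.
- sensors.observe(): the state, without advancing time (a new reading comes with each control period).
- optics.grab_frame(name): name is "scene" or "top" or "wrist"; returns (picture, depth): 384x512x3 uint8, red, green, blue; 384x512 float32, m along the optical axis (not along the pixel's ray), 0 where there is no reading.
- optics.get_calibration(name): a dict with "camera_matrix" (3x3 intrinsics, pixels), "dist" ([k1, k2, p1, p2, k3] as OpenCV has them; the pictures are not rectified), "R" (3x3) and "t" (3): a world point X has camera coordinates R X + t. Camera axes: x right, y down, z forward; pixel columns grow to the right and rows downward; lengths in m; the calibration is good to about 2 mm. A picture is of the moment at which its call begins: read the wrist's pose just before it. get_calibration takes no time and is no camera call; for the wrist camera it gives the pose at the moment of the call.
- ticket.job_done(): hands the job in; it is judged then, once.
The state is a dict: "clock": time; "q": joint angles; "dq": joint speeds; "tau": joint torques, N m; "tool_pos": TCP position; "orientation": TCP orientation; "ft_force": force on the tool from outside, world axes, zero at the start; "wrist_torque": the same for the moment, N m; "width": finger opening in m; "finger_force": force on a finger pad.
Only numpy, scipy, OpenCV 4.12 (cv2) and the standard library are available. Lean on these libraries where they do the work, as an engineer would, in place of code of your own. Each camera call takes 0.05 s, during which the arm holds its last target. There are 200 camera calls.

### The job

Clear the clamped mallet head first: lay the shaft gauge flat on its cork pad and put every packing block in the scrap tray. Then seat each black sole plate, rib up, flat and square on the floor of a recess of its own (any recess) and, after that, strike the tapered peg fully home with the setting mallet, never pressing it with the gripper. Finish with the mallet standing on its striking face on its rubber rest, and leave the other things on the bench where they are.

Things in the scene. Friction and masses are not known exactly. Their poses are not given: they have to be found in the camera images.
- head: beech mallet head, 66 wide (x), 300 long (y), held sole-up on a steel base by a toggle clamp at its -y end; fixed. Origin on the bench under its middle; y along it to the peg end, z up. Its flat top is 54 mm above the bench, with three equal recesses 45 (x) x 57 (y) x 7 deep; clamp and end stop reach no higher than 62 mm
- peg (a joint): tapered round hornbeam peg, top 19 dia, upright in the head near its +y end; 0 = as far out as it goes (top 26 mm above the head), grows to 0.020 m fully home (top 6 mm above the head, at a stop). A sprung sleeve grips it: it moves only under about 6 N or more (10 to 15 N is plenty) and stays where driven
- peg_top (a point): middle of the peg's flat top, the spot to strike
- mallet: beech setting mallet standing on its striking face on the rest: square head 56 x 56 x 84 tall; level straight handle 18 wide, 20 tall, along the mallet's -x from 28 to 148 mm from its axis, mid-height 46 mm above the face. Origin in the middle of the face underneath, z up; about 220 g, centre of mass about 12 mm along the handle
- rest: black rubber rest for the mallet, 90 x 90 x 4, fixed to the bench; origin under its middle
- gauge: nickel-plated flat shaft gauge lying across the head over one recess: bar 130 long (x) with forked ends 32 wide, middle 18 wide (y) for 43 mm either side, 12 thick, 160 g; origin at the middle of its underside
- pad: cork pad for the gauge, 160 (x) x 80 (y) x 4, fixed to the bench; origin under its middle
- scrap: open plywood scrap tray 120 x 120 outside, 35 tall, 4 mm walls, fixed to the bench; origin under its middle
- scrap_in (a point): middle of the scrap tray's inner floor
- bed0 (a point): middle of the floor of the head's recess 0 (47 mm above the bench), axes as the head's; recess 0 is farthest from the peg, recess 2 nearest
- bed1 (a point): middle of the floor of the head's recess 1 (47 mm above the bench), axes as the head's; recess 0 is farthest from the peg, recess 2 nearest
- bed2 (a point): middle of the floor of the head's recess 2 (47 mm above the bench), axes as the head's; recess 0 is farthest from the peg, recess 2 nearest
- block0: hornbeam packing block 16 (x) x 44 (y) x 24 tall, 20 g, standing in a recess of the head; may be absent (at least one is there); origin at the middle of its underside
- block1: hornbeam packing block 16 (x) x 44 (y) x 24 tall, 20 g, standing in a recess of the head; may be absent (at least one is there); origin at the middle of its underside
- plate0: black resin-fibre sole plate 40 (x) x 52 (y) x 10 thick with a rib on top 14 (x) x 40 (y) x 16 tall to hold it by (26 in all), 50 g, lying rib up on the bench; may be absent (two or three are there); origin at the middle of its underside, z up through the rib
- plate1: black resin-fibre sole plate 40 (x) x 52 (y) x 10 thick with a rib on top 14 (x) x 40 (y) x 16 tall to hold it by (26 in all), 50 g, lying rib up on the bench; may be absent (two or three are there); origin at the middle of its underside, z up through the rib
- plate2: black resin-fibre sole plate 40 (x) x 52 (y) x 10 thick with a rib on top 14 (x) x 40 (y) x 16 tall to hold it by (26 in all), 50 g, lying rib up on the bench; may be absent (two or three are there); origin at the middle of its underside, z up through the rib
- glue: glue bottle 52 dia, 130 tall; not part of the job, to be left alone; origin at its underside
- ferrule: brass ferrule 42 dia, 25 tall; not part of the job, to be left alone; origin at its underside
- sparepeg: spare tapered peg, 56 tall, standing thick end down; not part of the job, to be left alone; origin at its underside
- square: try square, 130 x 90 lying flat; not part of the job, to be left alone; origin at its underside
- plane: block plane 150 long, 60 tall; not part of the job, to be left alone; origin at its underside
- brush: brush lying flat; not part of the job, to be left alone
- tin: open aluminium tin 64 dia, 60 tall; not part of the job, to be left alone; origin at its underside

How it is judged:
By the outcome, as a careful person would: the job done as asked, in the order asked, and still so for the second after the job is handed in, with the robot touching nothing.
Of block0, block1 only 1 to 2 are there at a start; the rules pass over those that are not, and their reading is None.
Of plate0, plate1, plate2 only 2 to 3 are there at a start; the rules pass over those that are not, and their reading is None.
At some moment in a run one of plate0, plate1, plate2 may be knocked a few centimetres aside while the robot is not near it.
It also fails if it takes over 210 s, if anything falls off the work surface, if the arm or the gripper's body presses on something with over 40 N, if the wrist force passes 120 N, or if a joint passes its speed limit or range.

## Working session

There is one attempt and no reset: what is moved stays moved. The work goes in short steps, Python scripts to look and compute and a tool call to move; the robot and the scene stay as the last step left them, time stands still between calls to the robot, and variables do not carry over. Pictures are saved under pics/ and viewed, at most 14 in all, crops included, and the job is handed in when it is done.

Besides the shell and the picture viewer there is one more tool, called after "Call:" by a JSON object that holds its "api" and its "payload". arm_command: Moves the arm, as the interface text tells. Its arguments: {"type":"object","properties":{"increments":{"type":"array"},"gripper":{"type":"number"},"grip_force":{"type":"number"}},"required":["increments"]}

```bash
mkdir -p pics; ls; cat > h.py <<'E'
import numpy as np, cv2
from workcell import sensors, optics, ticket
def grab(n):
    c=optics.get_calibration(n); p,d=optics.grab_frame(n); return p,d,c
def cloud(d,c):
    K=np.array(c["camera_matrix"],float);h,w=d.shape
    u,v=np.meshgrid(np.arange(w),np.arange(h))
    uv=cv2.undistortPoints(np.stack([u,v],-1).reshape(-1,1,2).astype(np.float64),K,np.array(c["dist"],float)).reshape(h,w,2)
    P=np.concatenate([uv*d[...,None],d[...,None]],-1)
    X=(P-np.array(c["t"]))@np.array(c["R"])
    X[d==0]=np.nan
    return X
def save(n,p,s=1.5):
    cv2.imwrite("pics/"+n,cv2.resize(p[...,::-1],None,fx=s,fy=s,interpolation=cv2.INTER_CUBIC))
E
python3 - <<'E'
from h import *
s=sensors.observe(); print({k:np.round(v,3) for k,v in s.items()})
for n in("top","scene"):
    p,d,c=grab(n); save(n+"0.png",p); np.savez("/tmp/"+n,p=p,d=d,X=cloud(d,c))
    print(n,np.round(-np.array(c["R"]).T@c["t"],3),np.round(c["R"],2).tolist(),c["camera_matrix"][0][0])
E
```

```text
pics
{'clock': np.float64(0.0), 'q': array([-1.265,  0.333, -0.065,  1.461,  0.022,  1.35 , -0.088]), 'dq': array([-0.001,  0.002,  0.001, -0.   ,  0.   , -0.   , -0.001]), 'tau': array([ 0.0000e+00, -6.2326e+01,  2.5000e-02, -3.8991e+01, -6.1000e-02,
        4.0000e-02,  0.0000e+00]), 'tool_pos': array([0.202, 0.591, 0.222]), 'orientation': array([ 0.164,  0.987, -0.001, -0.   ]), 'ft_force': array([ 0.116, -0.009,  0.424]), 'wrist_torque': array([-0.009,  0.001, -0.024]), 'finger_force': np.float64(0.0), 'width': np.float64(0.087)}
top [ 0.513 -0.069  1.336] [[0.01, -1.0, 0.01], [-1.0, -0.01, -0.03], [0.03, -0.01, -1.0]] 448.43971423933976
scene [1.089 0.852 0.943] [[-0.85, 0.52, -0.02], [0.34, 0.53, -0.78], [-0.39, -0.67, -0.63]] 412.0301242160799
```

View pics/top0.png

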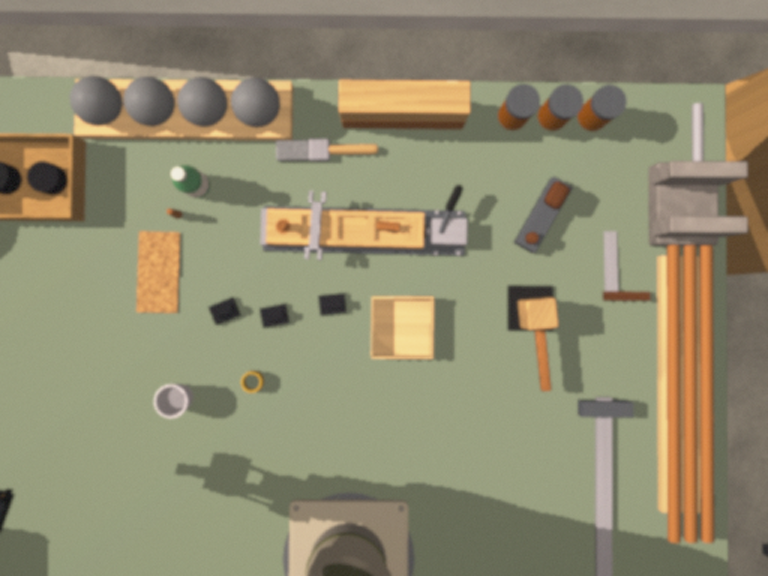

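View pics/scene0.png

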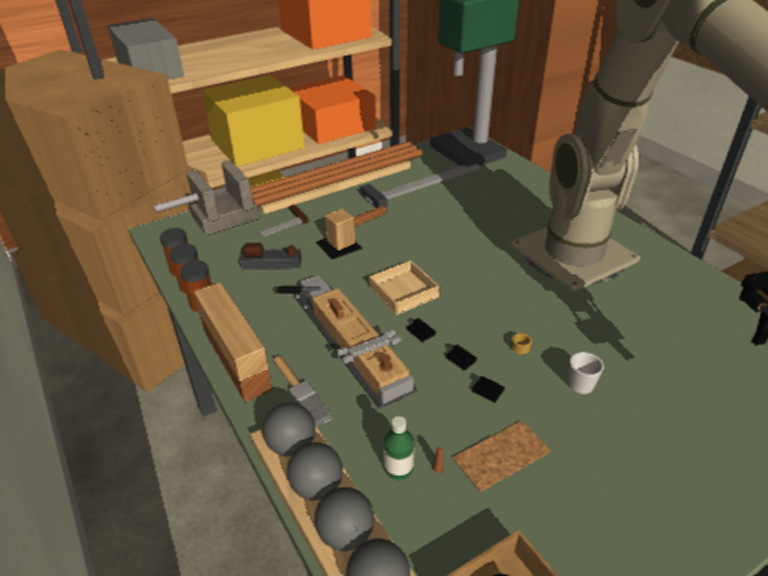

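The top picture shows the gauge over recess 2 next to the peg (283,227), a block in recess 0 (388,226) and recess 1 (355,226) empty. Three plates sit at (225,310), (275,315) and (333,303). The tray is at (402,328), the pad at (158,272), and the mallet on its rest at (538,312) with the handle towards the robot. The scene view agrees.

```bash
cat >> h.py <<'E'
def rect(m,X,name=""):
    P=X[m]; P=P[~np.isnan(P[:,0])]
    (c,sz,a)=cv2.minAreaRect((P[:,:2]*1000).astype(np.float32))
    print(name,"c",np.round(c,1),"sz",np.round(sz,1),"ang",round(a,1),"z",np.round(np.percentile(P[:,2],[5,50,95])*1000,1),len(P))
E
python3 - <<'E'
from h import *
D=np.load("/tmp/top.npz");X=D["X"];p=D["p"].astype(int)
g=X[...,2]
def box(n,u0,u1,v0,v1,f=None):
    u0,u1,v0,v1=[int(a/1.5) for a in(u0,u1,v0,v1)]
    m=np.zeros(g.shape,bool);m[v0:v1,u0:u1]=1
    if f is not None:m&=f
    m&=np.isfinite(g); rect(m,X,n)
print("bench z",np.nanmedian(g[220:260,150:200]))
blk=p.sum(2)<120
dark=p.max(2)<60
box("plA",205,245,290,330,dark);box("plB",255,295,298,332,dark);box("plC",313,352,288,320,dark)
box("plA rib",205,245,290,330,g>.018);box("plB rib",255,295,298,332,g>.018);box("plC rib",313,352,288,320,g>.018)
box("tray",360,445,285,370,g>.02)
box("mallet head",505,565,285,335,g>.07); box("handle",520,560,340,400,g>.03)
box("gauge",300,335,185,260,g>.06)
box("head",250,430,200,255,(g>.045)&(g<.058))
box("block",370,405,210,240,g>.062)
box("peg",270,295,215,240,g>.062)
pad=(p[...,0]>150)&(p[...,2]<90)
box("pad",130,190,225,320,pad)
rest=(p.max(2)<60); box("rest",500,560,280,340,rest&(g<.02))
for u in range(215,290,3): print(u,np.round(g[151,u]*1000),end=";")
E
```

```text
bench z 0.00029566727038444384
plA c [483.  247.1] sz [34.  47.4] ang 24.6 z [ 6.4 13.3 27.3] 179
plB c [475.1 149.8] sz [31.6 46.8] ang 10.1 z [ 6.1 11.9 29.9] 172
plC c [498.7  35.6] sz [31.6 44. ] ang 7.8 z [ 6.1 12.3 29. ] 165
plA rib c [485.1 247.3] sz [18.2 48.5] ang 17.9 z [19.5 25.1 28.7] 74
plB rib c [475.3 151.4] sz [13.1 40.3] ang 11.8 z [22.6 26.8 30.9] 67
plC rib c [498.6  38.3] sz [14.6 38.4] ang 0.8 z [21.4 25.4 29.9] 69
tray c [454.5 -99.2] sz [116.5 119.3] ang 0.5 z [24.6 33.8 38.3] 251
mallet head c [ 484.4 -358. ] sz [55.7 56.7] ang 6.1 z [81.3 87.1 91.4] 417
handle c [ 387.  -368.7] sz [98.1 19.2] ang 7.0 z [48.1 58.9 63.3] 256
gauge c [648.   64.5] sz [ 36.3 128.3] ang 86.1 z [61.7 65.6 70. ] 293
head c [646.9  15.4] sz [ 87.7 313.8] ang 2.9 z [46.  52.4 56.9] 1889
block c [647.7 -71. ] sz [43.3 16. ] ang 84.9 z [65.7 70.3 73.9] 92
peg c [646.4 129.1] sz [17.7 15.7] ang 87.6 z [74.2 80.  82.9] 38
pad c [557.8 368.2] sz [151.4  55.2] ang 1.0 z [-2.   4.4  8.6] 61
rest c [ 494.  -355.5] sz [77.4 82.3] ang 0.5 z [-1.1  3.6  8. ] 252
215 42.0;218 48.0;221 51.0;224 54.0;227 48.0;230 45.0;233 49.0;236 46.0;239 49.0;242 51.0;245 53.0;248 57.0;251 70.0;254 74.0;257 70.0;260 74.0;263 72.0;266 70.0;269 47.0;272 56.0;275 48.0;278 49.0;281 57.0;284 7.0;287 40.0;
```

Call:
{"api": "arm_command", "payload": {"increments": [[0,0,-2,-0.165],[0,0,-2,-0.165],[-3,-3.9,-0.5,0],[-3,-3.9,-0.5,0],[-3,-3.9,-0.5,0],[-3,-3.9,-0.5,0],[-3,-3.9,-0.5,0],[-3,-3.9,-0.5,0],[-3,-3.9,-0.5,0],[-3,-3.9,-0.5,0],[-3,-3.9,-0.5,0],[-3,-3.9,-0.5,0],[-3,-3.9,-0.5,0],[-3,-3.9,-0.5,0],[-2,-3.9,0,0],[0,0,0,0],[0,0,0,0]], "gripper": 0.15, "grip_force": 15}}

```text
clock: 2.22
tool_pos: [0.5821, 0.0857, 0.3221]
orientation: [-0.001, 1.0, 0.0, -0.0]
ft_force: [0.1, 0.5, -0.3]
width: 0.05
finger_force: 0.0
```

```bash
cat >> h.py <<'E'
from scipy.spatial.transform import Rotation as Ro
def st():
    s=sensors.observe(); R=Ro.from_quat(s["orientation"]).as_matrix()
    yaw=np.degrees(np.arctan2(R[1,1],R[0,1]))
    print("t",round(float(s["clock"]),2),"tcp",np.round(np.array(s["tool_pos"])*1000,1),"yaw(y axis)",round(yaw,2),"z",np.round(R[:,2],3),"w",round(float(s["width"])*1000,1),"ff",round(float(s["finger_force"]),1),"F",np.round(s["ft_force"],1))
    return s,R,yaw
def plan(x,y,z=None,yawt=None):
    "mm, deg: turn first, then shift in tool axes"
    s,R,yaw=st(); p=np.array(s["tool_pos"])*1000
    turn=0
    if yawt is not None:
        d=(yawt-yaw+90)%180-90; turn=-np.radians(d); R=R@Ro.from_euler("z",turn).as_matrix()
    dw=np.array([x,y,p[2] if z is None else z])-p
    print("PLAN turn",round(turn,3),"tool cm",np.round(R.T@dw/10,2))
E
python3 - <<'E'
from h import *
st()
p,d,c=grab("wrist"); save("w0.png",p); np.savez("/tmp/w0",p=p,d=d,X=cloud(d,c))
print(np.round(-np.array(c["R"]).T@c["t"],3),np.round(c["R"],2).tolist(),c["camera_matrix"][0][0])
E
```

```text
t 2.23 tcp [582.1  85.7 322.1] yaw(y axis) 90.09 z [-0.001  0.    -1.   ] w 50.0 ff 0.0 F [ 0.1  0.5 -0.3]
[0.503 0.084 0.486] [[-0.0, 1.0, -0.0], [0.96, 0.0, 0.29], [0.29, 0.0, -0.96]] 280.610130019841
```

View pics/w0.png

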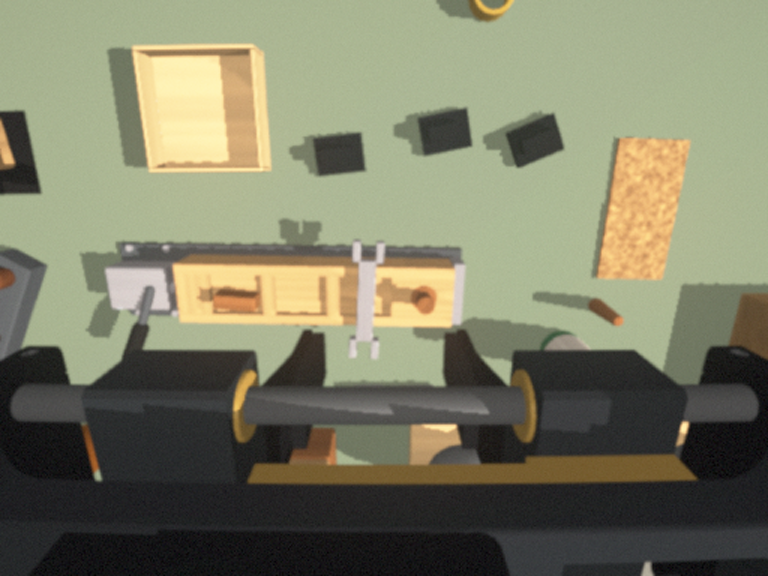

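The wrist view shows the block at (237,300), an empty recess 1 (302,295), the gauge across the head at x≈366, the peg at (425,298), plates at (338,153), (445,131) and (534,140), and the pad at (645,208). I'll measure from this depth image.

```bash
python3 - <<'E'
from h import *
D=np.load("/tmp/w0.npz");X=D["X"];p=D["p"].astype(int);g=X[...,2]
def box(n,u0,u1,v0,v1,f):
    u0,u1,v0,v1=[int(a/1.5) for a in(u0,u1,v0,v1)]
    m=np.zeros(g.shape,bool);m[v0:v1,u0:u1]=1
    m&=f&np.isfinite(g); rect(m,X,n); return m
dark=p.max(2)<70
for n,b in dict(C=(305,372,120,182),B=(410,480,100,160),A=(498,570,105,172)).items():
    box(n,*b,(g>.005)); box(n+"rib",*b,g>.02)
print("bench",np.nanmedian(g[133:160,60:90]))
box("tray",120,280,35,180,g>.028)
box("gauge",340,392,235,362,g>.060);box("gauge mid",340,385,270,325,g>.060)
box("headtop",165,460,245,335,(g>.049)&(g<.0575)&(p[...,0]>p[...,2]+40))
box("block",210,262,285,315,g>.064)
box("peg",408,440,280,315,g>.07)
box("pad",590,700,130,285,(p[...,0]>p[...,1]+15)&(p[...,0]>110))
for v in (190,200,207): print(v,[(u,int(X[v,u,1]*1000),int(g[v,u]*1000)) for u in range(112,310,2) if g[v,u]==g[v,u]])
E
```

```text
C c [501.9  35.4] sz [40.4 50.8] ang 6.4 z [ 9.9 11.8 28.1] 812
Crib c [502.   35.4] sz [14.2 38.6] ang 6.4 z [25.7 27.3 28.6] 232
B c [477.9 149.3] sz [40.6 52.8] ang 11.7 z [ 9.8 11.5 27.9] 879
Brib c [478.  149.1] sz [14.2 40.3] ang 11.9 z [25.6 27.2 28.5] 257
A c [486.  247.6] sz [40.3 52. ] ang 23.2 z [ 9.3 11.5 27.8] 847
Arib c [485.6 247.5] sz [14.6 40.1] ang 24.8 z [24.6 27.  28.4] 248
bench 0.0013542810741517025
tray c [ 457.7 -101.9] sz [119.9 121.5] ang 0.1 z [28.9 35.3 37.1] 1232
gauge c [649.9  64.2] sz [ 32.  129.6] ang 86.7 z [65.5 67.1 68.4] 900
gauge mid c [645.2  64.5] sz [17.9 59.7] ang 86.7 z [65.9 67.2 68.4] 411
headtop c [646.9   8.7] sz [299.   66.8] ang 89.3 z [49.5 55.1 56.6] 4716
block c [649.8 -72.6] sz [44.  16.1] ang 85.5 z [66.1 72.  73.4] 314
peg c [648.8 126.1] sz [18.2 17.5] ang 19.3 z [72.4 80.7 82.1] 131
pad c [563.2 382.2] sz [ 85.8 163. ] ang 89.3 z [3.3 5.1 6.6] 4397
190 [(112, -156, 41), (114, -153, 39), (116, -150, 38), (118, -138, 54), (120, -134, 55), (122, -131, 55), (124, -128, 55), (126, -125, 55), (128, -122, 55), (130, -118, 55), (132, -
[... 3789 characters left out ...]
47), (218, 22, 54), (220, 25, 55), (222, 29, 55), (224, 32, 56), (226, 35, 49), (228, 38, 47), (230, 41, 47), (232, 44, 47), (234, 48, 48), (236, 51, 48), (238, 56, 65), (240, 59, 66), (242, 62, 66), (244, 65, 66), (246, 68, 67), (250, 74, 48), (252, 78, 49), (254, 81, 47), (256, 84, 48), (258, 88, 49), (260, 91, 53), (262, 94, 55), (264, 97, 54), (266, 101, 54), (268, 104, 55), (270, 107, 54), (272, 111, 55), (274, 114, 55), (276, 117, 54), (278, 120, 55), (280, 121, 80), (282, 124, 82), (284, 127, 80), (286, 130, 81), (288, 136, 56), (290, 140, 54), (292, 143, 55), (294, 147, 54), (296, 150, 56), (298, 153, 55), (300, 156, 56), (302, 162, 43), (304, 165, 42), (306, 168, 44), (308, 180, 2)]
```

Call:
{"api": "arm_command", "payload": {"increments": [[-3.44,-0.87,3,0.059],[-3.44,-0.87,4,0],[0,0,5,0],[0,0,5,0],[0,0,4,0],[0,0,3,0],[0,0,1.55,0],[0,0,0,0],[0,0,0,0]]}}

```text
clock: 3.4
tool_pos: [0.6515, 0.0661, 0.0685]
orientation: [0.029, 1.0, 0.0, 0.001]
ft_force: [-0.3, -0.8, 0.5]
width: 0.0503
finger_force: 0.0
```

```bash
python3 - <<'E'
from h import *
plan(649.9,64.2,56.5,86.7)
E
```

```text
t 3.4 tcp [651.5  66.1  68.5] yaw(y axis) 86.71 z [ 0.002  0.001 -1.   ] w 50.3 ff 0.0 F [-0.3 -0.8  0.5]
PLAN turn 0.0 tool cm [ 0.15 -0.2   1.2 ]
```

Call:
{"api": "arm_command", "payload": {"increments": [[0.15,-0.2,0.6,0],[0,0,0.6,0],[0,0,0,0],[0,0,0,0]]}}

```text
clock: 3.9
tool_pos: [0.649, 0.0638, 0.055]
orientation: [0.029, 1.0, 0.0, -0.0]
ft_force: [-0.0, -0.5, 1.1]
width: 0.0499
finger_force: 0.0
```

Call:
{"api": "arm_command", "payload": {"increments": [[0,0,0,0],[0,0,0,0],[0,0,0,0],[0,0,0,0],[0,0,0,0]], "gripper": -1, "grip_force": 25}}

```text
clock: 4.53
tool_pos: [0.649, 0.064, 0.055]
orientation: [0.029, 1.0, 0.0, -0.0]
ft_force: [-0.1, 0.7, 0.5]
width: 0.0177
finger_force: 25.0
```

```bash
python3 - <<'E'
from h import *
plan(563.2,382.2,150,89.3-2.6+2.6)
E
```

```text
t 4.53 tcp [649.  64.  55.] yaw(y axis) 86.7 z [-0.  0. -1.] w 17.7 ff 25.0 F [-0.1  0.7  0.5]
PLAN turn -0.045 tool cm [ 8.97 31.72 -9.49]
```

Call:
{"api": "arm_command", "payload": {"increments": [[0,0,-2,0],[0,0,-3,0],[0,0,-4,-0.045],[3,0,-2,0],[3,3.5,0,0],[1.5,4.5,0,0],[1.5,4.7,0,0],[0,4.7,0,0],[0,4.7,0,0],[0,4.7,1,0],[0,4.9,3,0],[0,0,4,0],[0,0,4,0],[0,0,1,0],[0,0,0,0],[0,0,0,0]]}}

```text
clock: 6.52
tool_pos: [0.5644, 0.3825, 0.0375]
orientation: [0.007, 1.0, 0.001, 0.001]
ft_force: [1.7, 0.4, -2.0]
width: 0.0179
finger_force: 25.0
```

```bash
python3 - <<'E'
from h import *
p,d,c=grab("wrist");X=cloud(d,c);np.savez("/tmp/w1",p=p,d=d,X=X);save("w1.png",p)
g=X[...,2]
p=p.astype(int)
for n,m in dict(pad=(p[...,0]>p[...,1]+15)&(p[...,0]>110)&(g<.012)&(g>-.005)&(X[...,1]>.3)&(X[...,1]<.46)&(X[...,0]<.66)&(X[...,0]>.45),gau=(X[...,1]>.3)&(X[...,1]<.46)&(g>.03)&(g<.07)&(X[...,0]<.66)&(X[...,0]>.45)).items():rect(m,X,n)
plan(563.2,382.2,10,89.3)
E
```

```text
pad c [563.7 381. ] sz [ 82.7 164.2] ang 89.2 z [4.  5.2 6.3] 11656
gau c [561.4 381.3] sz [ 39.1 120.8] ang 89.3 z [44.8 49.6 62.8] 5848
t 6.58 tcp [564.2 382.5  37.4] yaw(y axis) 89.26 z [ 0.002  0.002 -1.   ] w 18.1 ff 25.0 F [-0.1  1.2 -1.9]
PLAN turn -0.001 tool cm [ 0.11 -0.04  2.74]
```

View pics/w1.png

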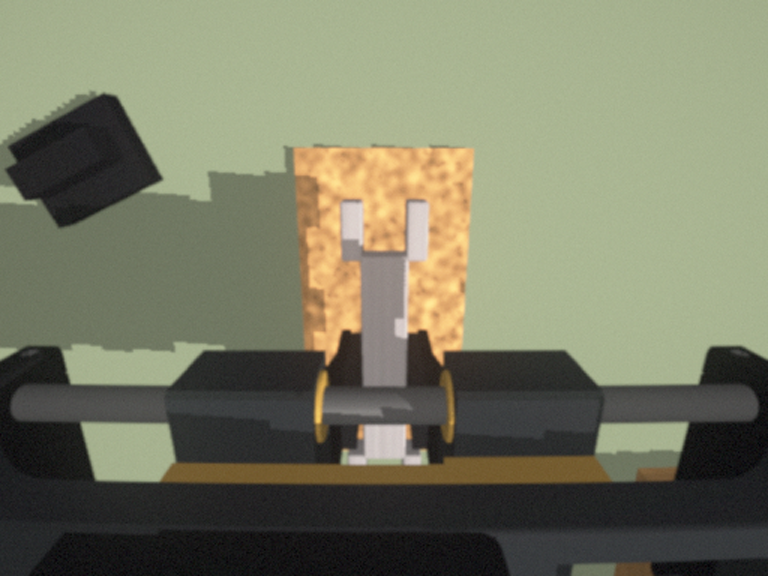

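The gauge is held level and centred over the pad (pad spans about 295–475 px, bar at 385). I'll lower it and release.

Call:
{"api": "arm_command", "payload": {"increments": [[0.1,-0.05,1.2,0],[0,0,1.2,0],[0,0,0.6,0],[0,0,0.2,0],[0,0,0.1,0],[0,0,0,0],[0,0,0,0]]}}

```text
clock: 7.45
tool_pos: [0.5616, 0.381, 0.0045]
orientation: [0.007, 1.0, -0.0, -0.001]
ft_force: [-13.2, -9.4, 26.1]
width: 0.0176
finger_force: 26.7
```

Call:
{"api": "arm_command", "payload": {"increments": [[0,0,0,0],[0,0,0,0],[0,0,0,0]], "gripper": -0.15}}

```text
clock: 7.82
tool_pos: [0.563, 0.3857, 0.0046]
orientation: [0.005, 1.0, 0.003, 0.002]
ft_force: [-0.6, 7.0, 10.3]
width: 0.0345
finger_force: 5.2
```

Call:
{"api": "arm_command", "payload": {"increments": [[0,0,-2,0],[0,0,-3,0],[0,0,-4,0],[0,0,-4,0],[0,0,-4,0]]}}

```text
clock: 8.45
tool_pos: [0.5623, 0.3807, 0.1741]
orientation: [0.007, 1.0, -0.0, 0.0]
ft_force: [1.5, 1.0, -0.0]
width: 0.0371
finger_force: 0.0
```

```bash
python3 - <<'E'
from h import *
p,d,c=grab("wrist");X=cloud(d,c)
g=X[...,2]
rect((X[...,1]>.3)&(X[...,1]<.46)&(g>.012)&(g<.025)&(X[...,0]<.66)&(X[...,0]>.45),X,"gauge")
plan(649.8,-72.6,150,-4.5)
E
```

```text
gauge c [562.8 379.2] sz [ 31.4 128.4] ang 88.9 z [15.9 17.2 18.4] 1643
t 8.5 tcp [564.2 382.  180.4] yaw(y axis) 89.22 z [ 0.006  0.005 -1.   ] w 37.0 ff 0.0 F [1.6 0.1 4.9]
PLAN turn -1.506 tool cm [ 44.66 -12.08   2.89]
```

Call:
{"api": "arm_command", "payload": {"increments": [[0,0,0,0.065],[-1.21,-4.46,0,0],[-1.21,-4.46,0,0],[-1.21,-4.46,0,0],[-1.21,-4.46,0,0],[-1.21,-4.46,0,0],[-1.21,-4.46,0,0],[-1.21,-4.46,0,0],[-1.21,-4.46,0,0],[-1.21,-4.46,0,0],[-1.21,-4.46,0,0],[0,0,4,0],[0,0,3,0],[0,0,1,0],[0,0,0,0],[0,0,0,0]], "gripper": 0.425}}

```text
clock: 10.5
tool_pos: [0.6489, -0.0728, 0.0937]
orientation: [0.039, 0.999, 0.0, 0.001]
ft_force: [-0.5, 0.1, 0.0]
width: 0.0622
finger_force: 0.0
```

```bash
python3 - <<'E'
from h import *
s,R,y=st()
p,d,c=grab("wrist");X=cloud(d,c);g=X[...,2]
rect((X[...,1]>-.11)&(X[...,1]<-.04)&(g>.066)&(g<.076)&(X[...,0]<.68)&(X[...,0]>.62),X,"block")
save("w2.png",p)
plan(649.8,-72.6,56.5,85.5)
E
```

```text
t 10.5 tcp [648.9 -72.8  93.7] yaw(y axis) 85.55 z [ 0.002 -0.    -1.   ] w 62.2 ff 0.0 F [-0.5  0.1  0. ]
block c [649.7 -73.6] sz [44.1 16.3] ang 84.9 z [68.4 72.  73.1] 1362
t 10.55 tcp [648.9 -72.7  93.6] yaw(y axis) 85.55 z [ 0.002  0.    -1.   ] w 61.9 ff 0.0 F [0.3 0.9 1.3]
PLAN turn 0.001 tool cm [-0.08  0.02  3.71]
```

View pics/w2.png

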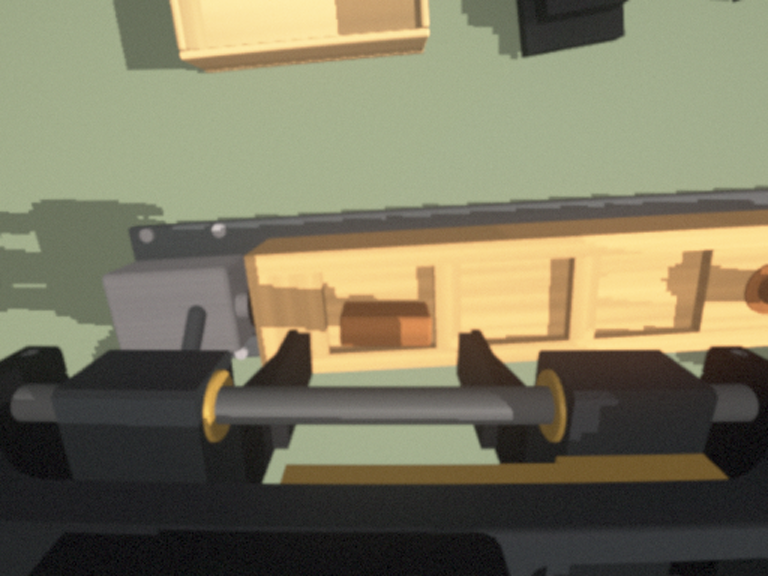

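One block only, at (387,325) between the fingers; recesses 1 and 2 are empty. I'll grip it.

Call:
{"api": "arm_command", "payload": {"increments": [[-0.1,-0.08,1.5,0],[0,0,1.5,0],[0,0,0.7,0],[0,0,0,0],[0,0,0,0]]}}

```text
clock: 11.18
tool_pos: [0.6489, -0.0735, 0.0546]
orientation: [0.039, 0.999, 0.0, -0.0]
ft_force: [-0.2, -0.5, -0.4]
width: 0.0624
finger_force: 0.1
```

Call:
{"api": "arm_command", "payload": {"increments": [[0,0,0,0],[0,0,0,0],[0,0,0,0],[0,0,0,0]], "gripper": -1, "grip_force": 15}}

```text
clock: 11.68
tool_pos: [0.649, -0.0735, 0.055]
orientation: [0.039, 0.999, 0.0, -0.0]
ft_force: [-0.4, 0.9, 0.5]
width: 0.0442
finger_force: 15.0
```

Call:
{"api": "arm_command", "payload": {"increments": [[0,0,-1,0],[0,0,-2,0],[0,0,-3,0],[0,0,-2,0],[0,0,0,0]]}}

```text
clock: 12.3
tool_pos: [0.6502, -0.0737, 0.1375]
orientation: [0.039, 0.999, 0.0, 0.002]
ft_force: [0.9, -0.2, -0.8]
width: 0.0437
finger_force: 15.0
```

```bash
python3 - <<'E'
from h import *
p,d,c=grab("wrist");np.savez("/tmp/w3",p=p,X=cloud(d,c))
plan(457.7,-101,60,85.5)
E
```

```text
t 12.35 tcp [649.3 -73.5 135.7] yaw(y axis) 85.55 z [ 0.001  0.    -1.   ] w 43.8 ff 15.0 F [ 1.1 -0.  -1.2]
PLAN turn 0.001 tool cm [18.9  -4.25  7.55]
```

Call:
{"api": "arm_command", "payload": {"increments": [[4.7,-1.06,0,0],[4.7,-1.06,0,0],[4.7,-1.06,0,0],[4.7,-1.07,0,0],[0,0,4,0],[0,0,4,0],[0,0,3,0],[0,0,0.9,0],[0,0,0,0],[0,0,0,0]]}}

```text
clock: 13.6
tool_pos: [0.459, -0.1013, 0.017]
orientation: [0.039, 0.999, 0.0, 0.001]
ft_force: [0.1, 0.3, -0.0]
width: 0.0439
finger_force: 15.0
```

Call:
{"api": "arm_command", "payload": {"increments": [[0,0,0,0],[0,0,0,0],[0,0,0,0]], "gripper": 0.3}}

```text
clock: 13.98
tool_pos: [0.4584, -0.1013, 0.0162]
orientation: [0.039, 0.999, 0.0, 0.0]
ft_force: [-0.1, 0.0, 0.3]
width: 0.0556
finger_force: 0.0
```

Call:
{"api": "arm_command", "payload": {"increments": [[0,0,-2,0],[0,0,-4,0],[0,0,-4,0],[0,0,-4,0],[0,0,-4,0],[0,0,0,0]]}}

```text
clock: 14.72
tool_pos: [0.4599, -0.1015, 0.1989]
orientation: [0.039, 0.999, 0.0, 0.003]
ft_force: [-0.5, -0.3, 0.4]
width: 0.0566
finger_force: 0.0
```

```bash
python3 - <<'E'
from h import *
p,d,c=grab("wrist");X=cloud(d,c);g=X[...,2];np.savez("/tmp/w4",p=p,X=X); save("w4.png",p)
rect((X[...,1]>-.15)&(X[...,1]<-.05)&(g>.012)&(g<.04)&(X[...,0]<.50)&(X[...,0]>.41),X,"block in tray")
rect((X[...,1]>-.01)&(X[...,1]<.08)&(g>.02)&(g<.04)&(X[...,0]<.55)&(X[...,0]>.45),X,"Crib")
rect((X[...,1]>-.01)&(X[...,1]<.08)&(g>.006)&(g<.04)&(X[...,0]<.55)&(X[...,0]>.45),X,"C")
D=np.load("/tmp/w3.npz");X=D["X"];g=X[...,2];p=D["p"].astype(int)
# recess floors seen with the head nearly clear
for n,a,b in(("r0",-.115,-.035),("r1",-.045,.035),("r2",.02,.105)):
    m=(X[...,1]>a)&(X[...,1]<b)&(g<.051)&(g>.044)&(X[...,0]>.615)&(X[...,0]<.68); rect(m,X,n)
m=(g>.051)&(g<.058)&(X[...,0]>.6)&(X[...,0]<.7)&(X[...,1]>-.14)&(X[...,1]<.16)&(p[...,0]>p[...,2]+40); rect(m,X,"top")
plan(501.9,35.4,150,None)
E
```

```text
block in tray c [ 459.6 -102.9] sz [43.1 15.3] ang 85.6 z [15.8 28.8 30.2] 533
Crib c [465.4   5.4] sz [14.5 31.5] ang 6.8 z [23.1 27.3 28.6] 321
C c [467.9   9.4] sz [37.2 38.3] ang 2.1 z [10.4 12.8 28.2] 734
r0 c [646.5 -76.4] sz [57.3 44.4] ang 89.1 z [47.1 48.2 49.4] 2760
r1 c [642.3  -0.7] sz [66.7 55.1] ang 89.4 z [47.1 48.3 49.5] 2726
r2 c [643.1  62.3] sz [84.6 56. ] ang 89.6 z [47.1 48.3 49.7] 2894
top c [647.2   9.4] sz [300.   66.9] ang 89.0 z [53.7 55.2 56.4] 13272
t 14.78 tcp [ 458.9 -101.3  197. ] yaw(y axis) 85.55 z [ 0.003  0.    -1.   ] w 56.7 ff 0.0 F [-0.6 -0.8 -0.4]
PLAN turn 0 tool cm [-3.21 13.96  4.72]
```

View pics/w4.png

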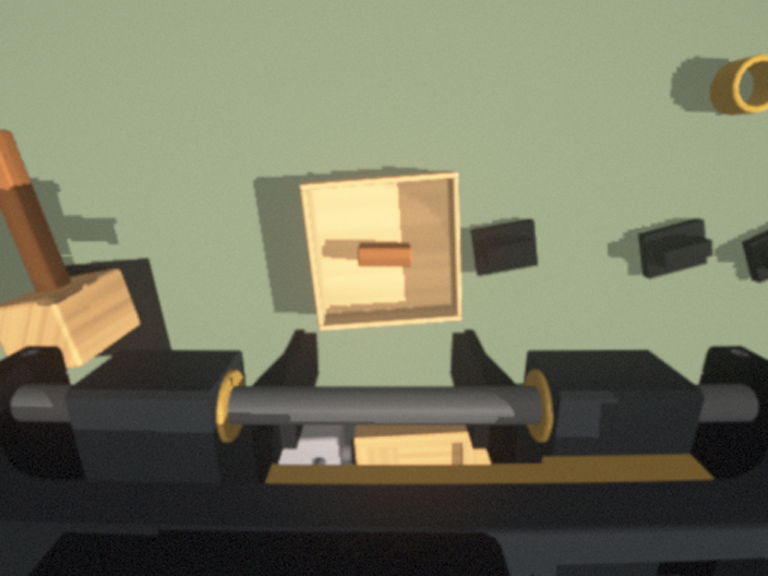

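Call:
{"api": "arm_command", "payload": {"increments": [[2.5,4,-4,0],[2.5,4,-4,0],[0,2,0,0],[0,0,0,0]]}}

```text
clock: 15.28
tool_pos: [0.4158, 0.0034, 0.2751]
orientation: [0.037, 0.999, -0.0, -0.001]
ft_force: [-0.0, -1.5, -0.6]
width: 0.0567
finger_force: 0.0
```

```bash
cat >> h.py <<'E'
def plates(X,zlo=.02,zhi=.034):
    g=X[...,2]
    m=((g>zlo)&(g<zhi)&(X[...,0]>.40)&(X[...,0]<.57)&(X[...,1]>-.035)&(X[...,1]<.31)).astype(np.uint8)
    n,L,S,_=cv2.connectedComponentsWithStats(m)
    for i in range(1,n):
        if S[i,4]>60: rect(L==i,X,"rib? px %s"%(S[i,:2]+S[i,2:4]//2))
E
python3 - <<'E'
from h import *
p,d,c=grab("wrist");X=cloud(d,c);st();plates(X);save("w5.png",p)
E
```

```text
t 15.32 tcp [415.8   2.1 274.8] yaw(y axis) 85.59 z [-0.002 -0.001 -1.   ] w 56.3 ff 0.0 F [ 0.8 -0.  -0.6]
rib? px [257 190] c [4.646e+02 4.000e-01] sz [14.5 39.8] ang 5.7 z [22.8 27.1 28.5] 262
rib? px [416 192] c [485.2 247.3] sz [15.3 39.8] ang 23.7 z [21.6 26.9 28.4] 274
rib? px [354 191] c [477.3 149.6] sz [14.7 40.7] ang 10.1 z [22.2 26.9 28.4] 264
```

Plate C was knocked and now lies right of the tray at (504,247); the block lies in the tray at (385,254). I'll go for the moved plate first.

Call:
{"api": "arm_command", "payload": {"increments": [[0,0,2,-0.176],[-2.42,-0.33,3,0],[-2.42,-0.33,4,0],[0,0,5,0],[0,0,4,0],[0,0,3,0],[0,0,0,0],[0,0,0,0]], "gripper": 0.25}}

```text
clock: 16.32
tool_pos: [0.4654, -0.0003, 0.0667]
orientation: [-0.048, 0.999, -0.0, 0.0]
ft_force: [-0.4, 0.7, 0.2]
width: 0.0545
finger_force: 0.0
```

```bash
python3 - <<'E'
from h import *
p,d,c=grab("wrist");X=cloud(d,c);plates(X);save("w6.png",p)
plan(464.6,.4,12.5,95.7)
E
```

```text
rib? px [259 208] c [464.8   0.6] sz [15.1 39.8] ang 5.9 z [22.3 27.  28.1] 1029
rib? px [438 237] c [477.  150.4] sz [14.6 40.4] ang 11.4 z [20.9 26.9 28.1] 532
t 16.38 tcp [465.8  -0.   67.1] yaw(y axis) 95.58 z [ 0.001  0.    -1.   ] w 54.4 ff 0.0 F [ 0.3 -0.2  0.8]
PLAN turn -0.002 tool cm [0.12 0.05 5.46]
```

View pics/w6.png

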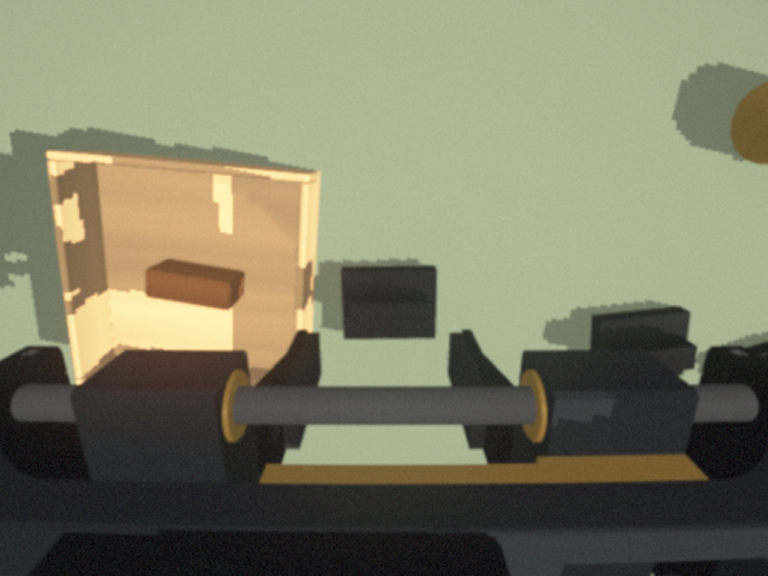

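The plate is between the fingers at (390,300). The tray wall is close to the left finger, so I'll narrow the opening before going down.

Call:
{"api": "arm_command", "payload": {"increments": [[0.1,0.05,0,0],[0,0,0.4,0],[0,0,2,0],[0,0,2,0],[0,0,0.9,0],[0,0,0,0],[0,0,0,0]], "gripper": 0.06}}

```text
clock: 17.25
tool_pos: [0.4645, 0.0009, 0.0137]
orientation: [-0.049, 0.999, 0.0, 0.0]
ft_force: [0.4, -0.7, 0.8]
width: 0.0462
finger_force: 0.0
```

Call:
{"api": "arm_command", "payload": {"increments": [[0,0,0,0],[0,0,0,0],[0,0,0,0],[0,0,0,0]], "gripper": -1, "grip_force": 20}}

```text
clock: 17.75
tool_pos: [0.4644, 0.001, 0.0136]
orientation: [-0.049, 0.999, 0.0, 0.0]
ft_force: [-2.4, 0.8, 7.1]
width: 0.0397
finger_force: 20.0
```

Call:
{"api": "arm_command", "payload": {"increments": [[0,0,-1,0],[0,0,-3,0],[0,0,-4,0],[0,0,-4,0],[0,0,-1.5,0],[0,0,0,0]]}}

```text
clock: 18.5
tool_pos: [0.4643, 0.001, 0.1485]
orientation: [-0.049, 0.999, 0.0, 0.001]
ft_force: [-0.9, -0.7, -1.1]
width: 0.0396
finger_force: 20.0
```

```bash
python3 - <<'E'
from h import *
plan(646.5,-76.4,120,89.1)
E
```

```text
t 18.5 tcp [464.3   1.  148.5] yaw(y axis) 95.63 z [ 0.001  0.001 -1.   ] w 39.6 ff 20.0 F [-0.9 -0.7 -1.1]
PLAN turn 0.114 tool cm [-18.34  -7.45   2.87]
```

Call:
{"api": "arm_command", "payload": {"increments": [[0,0,0,0.114],[-3.67,-1.49,0,0],[-3.67,-1.49,0,0],[-3.67,-1.49,0,0],[-3.67,-1.49,0,0],[-3.66,-1.49,0,0],[0,0,2,0],[0,0,2,0],[0,0,0.5,0],[0,0,0,0],[0,0,0,0]]}}

```text
clock: 19.88
tool_pos: [0.6465, -0.0763, 0.1039]
orientation: [0.008, 1.0, 0.0, 0.001]
ft_force: [0.0, 0.1, 0.4]
width: 0.0398
finger_force: 20.0
```

```bash
cat >> h.py <<'E'
def fit(X,p,s,rx,ry,yaw=89.1):
    "held plate and head edges in head axes, mm"
    g=X[...,2]; tz=s["tool_pos"][2]
    a=np.radians(yaw); ey=np.array([np.cos(a),np.sin(a)]); ex=np.array([ey[1],-ey[0]])
    Q=X[...,:2]*1000-np.array([rx,ry]); qx=Q@ex; qy=Q@ey
    near=(abs(qx)<45)&(abs(qy)<45)
    pl=near&(abs(g-(tz-.0136+.010+.001))<.004)
    for n,m in(("plate top",pl),("rib",near&(abs(g-(tz-.0136+.026+.001))<.004)&(abs(qx)<15))):
        if m.sum()<20: print(n,m.sum()); continue
        Y=np.stack([qx[m],qy[m]],-1)
        (c,sz,an)=cv2.minAreaRect(Y.astype(np.float32)); print(n,"c",np.round(c,1),"sz",np.round(sz,1),"ang",round(an,1),"x",np.round(np.percentile(Y[:,0],[1,99]),1),"y",np.round(np.percentile(Y[:,1],[1,99]),1),"z",np.round(np.median(g[m])*1000,1),len(Y))
    top=(g>.0515)&(g<.059); fl=(g<.0505)&(g>.044)
    # recess edges: rows/cols profiles
    out=[]
    for lo in np.arange(-44,45,1.0):
        b=(abs(qy-lo)<.8)&(abs(qx)<15); out.append((int(lo),int((b&fl).sum()),int((b&top).sum())))
    print("y floor/top", [(l,f,t) for l,f,t in out if 22<abs(l)<36])
    out=[]
    for lo in np.arange(-36,37,1.0):
        b=(abs(qx-lo)<.8)&(abs(qy)<20); out.append((int(lo),int((b&fl).sum()),int((b&top).sum())))
    print("x floor/top",[(l,f,t) for l,f,t in out if 17<abs(l)<28])
E
python3 - <<'E'
from h import *
s,R,y=st();p,d,c=grab("wrist");X=cloud(d,c);fit(X,p,s,646.5,-76.4);save("w7.png",p)
plan(646.5,-76.4,61,89.1)
E
```

```text
t 19.88 tcp [646.5 -76.3 103.9] yaw(y axis) 89.11 z [ 0.001  0.    -1.   ] w 39.8 ff 20.0 F [0.  0.1 0.4]
plate top c [-0.4 -1.8] sz [39.7 54.5] ang 0.5 x [-19.9  18.5] y [-26.7  24.1] z 101.4 2070
rib c [-0.2 -1.3] sz [21.2 57.6] ang 0.1 x [-10.4   7.2] y [-27.9  25.5] z 117.4 1851
y floor/top [(-35, 0, 52), (-34, 0, 29), (-33, 0, 22), (-32, 0, 19), (-31, 0, 22), (-30, 0, 18), (-29, 7, 20), (-28, 24, 8), (-27, 23, 0), (-26, 24, 0), (-25, 24, 0), (-24, 24, 0), (-23, 22, 0), (23, 23, 0), (24, 24, 0), (25, 24, 0), (26, 23, 0), (27, 24, 0), (28, 24, 10), (29, 12, 19), (30, 0, 22), (31, 0, 22), (32, 0, 44), (33, 0, 61), (34, 0, 58), (35, 0, 59)]
x floor/top [(-27, 0, 102), (-26, 0, 101), (-25, 0, 99), (-24, 0, 76), (-23, 0, 4), (-22, 38, 0), (-21, 97, 0), (-20, 101, 0), (-19, 89, 0), (-18, 89, 0), (18, 0, 0), (19, 0, 0), (20, 0, 0), (21, 0, 0), (22, 0, 0), (23, 0, 0), (24, 0, 0), (25, 0, 0), (26, 0, 0), (27, 0, 0)]
t 19.93 tcp [646.6 -76.3 104. ] yaw(y axis) 89.11 z [ 0.002  0.    -1.   ] w 40.0 ff 20.0 F [ 0.6  0.1 -0.8]
PLAN turn 0.0 tool cm [ 0.01 -0.01  4.3 ]
```

View pics/w7.png

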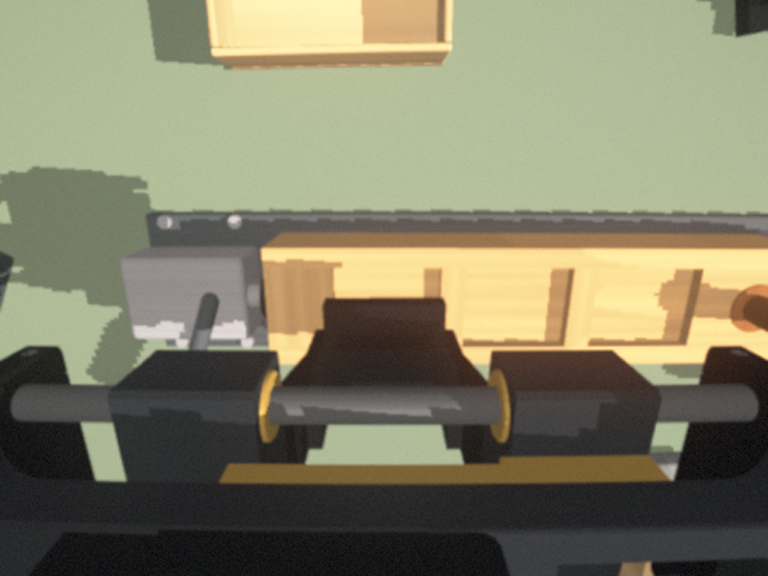

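The plate is held over recess 0 (plate edge 325–445 px at row 300). In the head's axes it sits about 1.3 mm low in y, so I'll shift it, go lower and check again.

Call:
{"api": "arm_command", "payload": {"increments": [[0,0.12,1,0],[0,0,1.5,0],[0,0,0.75,0],[0,0,0,0],[0,0,0,0]]}}

```text
clock: 20.55
tool_pos: [0.6464, -0.0754, 0.0708]
orientation: [0.008, 1.0, 0.0, 0.0]
ft_force: [-0.0, -0.5, -0.1]
width: 0.0392
finger_force: 20.0
```

```bash
python3 - <<'E'
from h import *
s,R,y=st();p,d,c=grab("wrist");X=cloud(d,c);fit(X,p,s,646.5,-76.4);save("w8.png",p[150:250,130:350],3.5)
E
```

```text
t 20.55 tcp [646.4 -75.4  70.8] yaw(y axis) 89.09 z [ 0.  0. -1.] w 39.2 ff 20.0 F [-0.  -0.5 -0.1]
plate top c [-0.7  0.5] sz [53.9 39.4] ang 89.7 x [-20.   18.4] y [-25.8  25. ] z 68.2 2084
rib c [-0.3 -0.3] sz [57.5 20.9] ang 89.9 x [-10.5   7.1] y [-27.2  26.5] z 84.2 1838
y floor/top [(-35, 0, 60), (-34, 0, 51), (-33, 0, 42), (-32, 0, 38), (-31, 0, 37), (-30, 0, 35), (-29, 0, 31), (-28, 0, 7), (-27, 0, 0), (-26, 0, 0), (-25, 0, 0), (-24, 0, 0), (-23, 0, 0), (23, 0, 0), (24, 0, 0), (25, 0, 0), (26, 0, 0), (27, 0, 0), (28, 12, 17), (29, 10, 39), (30, 0, 39), (31, 0, 36), (32, 0, 43), (33, 0, 48), (34, 0, 59), (35, 0, 64)]
x floor/top [(-27, 0, 130), (-26, 0, 138), (-25, 0, 132), (-24, 0, 110), (-23, 0, 24), (-22, 5, 0), (-21, 86, 0), (-20, 122, 9), (-19, 127, 10), (-18, 138, 0), (18, 0, 0), (19, 0, 0), (20, 0, 0), (21, 0, 0), (22, 0, 0), (23, 0, 0), (24, 0, 0), (25, 0, 0), (26, 0, 0), (27, 0, 0)]
```

View pics/w8.png

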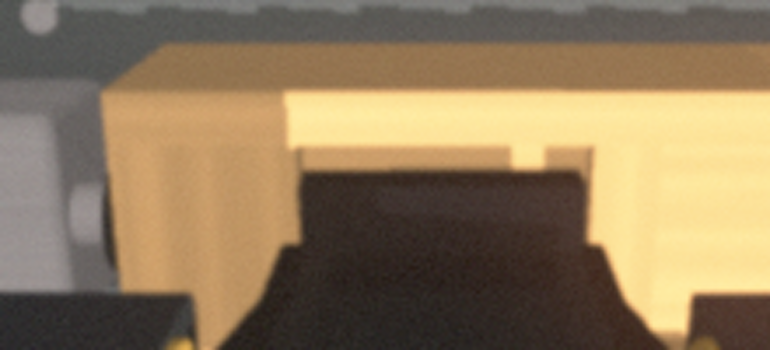

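The crop shows the plate edge (300–585) inside the recess (300–592), so it needs a touch more +y. Now down.

Call:
{"api": "arm_command", "payload": {"increments": [[0,0.05,0.3,0],[0,0,0.3,0],[0,0,0.25,0],[0,0,0.13,0],[0,0,0,0],[0,0,0,0]]}}

```text
clock: 21.35
tool_pos: [0.6463, -0.0748, 0.0607]
orientation: [0.008, 1.0, 0.0, 0.0]
ft_force: [-0.7, -0.5, 0.2]
width: 0.04
finger_force: 20.0
```

```bash
python3 - <<'E'
from h import *
s,R,y=st();p,d,c=grab("wrist");X=cloud(d,c);fit(X,p,s,646.5,-76.4)
E
```

```text
t 21.35 tcp [646.3 -74.8  60.7] yaw(y axis) 89.09 z [ 0.  0. -1.] w 40.0 ff 20.0 F [-0.7 -0.5  0.2]
plate top c [-7.7 -0. ] sz [89.9 53.2] ang 89.9 x [-33.7  17.7] y [-44.4  42.5] z 55.6 6016
rib c [-0.6  0.3] sz [21.3 57.4] ang 0.1 x [-10.6   6.9] y [-26.5  27. ] z 74.2 1847
y floor/top [(-35, 0, 66), (-34, 0, 62), (-33, 0, 54), (-32, 0, 46), (-31, 0, 37), (-30, 0, 33), (-29, 14, 35), (-28, 28, 21), (-27, 10, 0), (-26, 0, 7), (-25, 0, 29), (-24, 0, 26), (-23, 0, 30), (23, 0, 26), (24, 0, 29), (25, 0, 25), (26, 0, 19), (27, 0, 0), (28, 25, 13), (29, 16, 30), (30, 0, 25), (31, 0, 33), (32, 0, 41), (33, 0, 48), (34, 0, 58), (35, 0, 65)]
x floor/top [(-27, 0, 155), (-26, 0, 143), (-25, 0, 160), (-24, 0, 131), (-23, 0, 34), (-22, 0, 0), (-21, 76, 15), (-20, 159, 270), (-19, 31, 203), (-18, 0, 135), (18, 0, 88), (19, 0, 22), (20, 0, 0), (21, 0, 0), (22, 0, 0), (23, 0, 0), (24, 0, 0), (25, 0, 0), (26, 0, 0), (27, 0, 0)]
```

Call:
{"api": "arm_command", "payload": {"increments": [[0,0,0.02,0],[0,0,0,0],[0,0,0,0],[0,0,0,0]], "gripper": 0.15}}

```text
clock: 21.9
tool_pos: [0.6462, -0.0748, 0.0605]
orientation: [0.008, 1.0, 0.0, 0.0]
ft_force: [-0.5, -0.7, 0.5]
width: 0.0502
finger_force: 0.0
```

Call:
{"api": "arm_command", "payload": {"increments": [[0,0,-2,0],[0,0,-4,0],[0,0,-4,0],[0,0,0,0]]}}

```text
clock: 22.4
tool_pos: [0.6484, -0.0754, 0.1658]
orientation: [0.008, 1.0, 0.0, 0.004]
ft_force: [-0.0, 0.8, -0.6]
width: 0.05
finger_force: 0.0
```

```bash
python3 - <<'E'
from h import *
s,R,y=st();p,d,c=grab("wrist");X=cloud(d,c);g=X[...,2]
m=(X[...,0]>.62)&(X[...,0]<.675)&(X[...,1]>-.11)&(X[...,1]<-.04)
rect(m&(g>.0565)&(g<.062),X,"seated plate top");rect(m&(g>.069)&(g<.078),X,"rib")
plan(477.4,149.8,67,101.2)
E
```

```text
t 22.4 tcp [648.4 -75.4 165.8] yaw(y axis) 89.08 z [ 0.007  0.    -1.   ] w 50.0 ff 0.0 F [-0.   0.8 -0.6]
seated plate top c [647.7 -74.3] sz [68.5 54.7] ang 89.5 z [56.8 58.2 59.6] 1289
rib c [646.4 -76.3] sz [40.  14.2] ang 89.4 z [72.1 74.1 75.2] 644
t 22.45 tcp [647.3 -75.1 163.4] yaw(y axis) 89.09 z [ 0.004  0.    -1.   ] w 50.2 ff 0.0 F [ 0.1  0.3 -0.5]
PLAN turn -0.211 tool cm [12.34 25.37  9.57]
```

Call:
{"api": "arm_command", "payload": {"increments": [[0,0,0,-0.105],[0,0,0,-0.106],[2.06,4.23,0,0],[2.06,4.23,0,0],[2.06,4.23,0,0],[2.06,4.23,0,0],[2.05,4.23,0,0],[2.05,4.23,1,0],[0,0,4,0],[0,0,4,0],[0,0,1,0],[0,0,0,0],[0,0,0,0]]}}

```text
clock: 24.08
tool_pos: [0.4769, 0.1505, 0.062]
orientation: [-0.097, 0.995, 0.0, 0.001]
ft_force: [0.6, 0.9, 0.4]
width: 0.0499
finger_force: 0.0
```

```bash
python3 - <<'E'
from h import *
p,d,c=grab("wrist");X=cloud(d,c);plates(X)
plan(477.4,150.3,13.5,101.2)
E
```

```text
rib? px [256 211] c [477.1 149.3] sz [14.9 39.9] ang 10.7 z [22.3 27.1 28.1] 1087
t 24.12 tcp [476.9 150.5  62. ] yaw(y axis) 101.17 z [ 0.002  0.001 -1.   ] w 49.9 ff 0.0 F [-0.4 -0.1  0.1]
PLAN turn -0.0 tool cm [-0.04 -0.04  4.85]
```

Call:
{"api": "arm_command", "payload": {"increments": [[0,0,2,0],[0,0,2,0],[0,0,0.85,0],[0,0,0,0],[0,0,0,0]]}}

```text
clock: 24.75
tool_pos: [0.4765, 0.1505, 0.0129]
orientation: [-0.097, 0.995, 0.0, 0.001]
ft_force: [-1.0, -0.0, 0.3]
width: 0.0498
finger_force: 0.0
```

Call:
{"api": "arm_command", "payload": {"increments": [[0,0,0,0],[0,0,0,0],[0,0,0,0],[0,0,0,0]], "gripper": -1}}

```text
clock: 25.25
tool_pos: [0.4762, 0.1504, 0.0125]
orientation: [-0.097, 0.995, 0.0, 0.0]
ft_force: [-1.2, 0.2, 5.7]
width: 0.0399
finger_force: 20.0
```

Call:
{"api": "arm_command", "payload": {"increments": [[0,0,-1,0],[0,0,-3,0.105],[0,0,-4,0.106],[0,0,-4,0],[-3.46,-3.07,-1,0],[-3.46,-3.07,0,0],[-3.46,-3.07,0,0],[-3.45,-3.08,0,0],[-3.45,-3.08,0,0],[0,0,3,0],[0,0,3,0],[0,0,0,0],[0,0,0,0]]}}

```text
clock: 26.88
tool_pos: [0.6469, -0.0061, 0.0835]
orientation: [0.008, 1.0, 0.0, 0.001]
ft_force: [0.5, -0.3, -0.5]
width: 0.0395
finger_force: 20.0
```

```bash
python3 - <<'E'
from h import *
s,R,y=st();p,d,c=grab("wrist");X=cloud(d,c);fit(X,p,s,647.6,-7.4);np.savez("/tmp/w9",p=p,X=X)
plan(647.4,-6,70.8,89.1)
E
```

```text
t 26.88 tcp [646.9  -6.1  83.5] yaw(y axis) 89.1 z [ 0.001  0.    -1.   ] w 39.5 ff 20.0 F [ 0.5 -0.3 -0.5]
plate top c [-1.2 -0.2] sz [56.9 38.5] ang 89.6 x [-20.1  17.1] y [-25.6  25.2] z 82.1 1934
rib c [-0.9  0. ] sz [21.4 57.3] ang 0.1 x [-11.1   7.1] y [-27.1  26.8] z 98.0 1923
y floor/top [(-35, 0, 52), (-34, 0, 48), (-33, 0, 45), (-32, 0, 45), (-31, 0, 39), (-30, 0, 20), (-29, 0, 4), (-28, 4, 5), (-27, 8, 2), (-26, 8, 0), (-25, 9, 0), (-24, 9, 0), (-23, 10, 0), (23, 8, 0), (24, 9, 0), (25, 8, 0), (26, 8, 0), (27, 9, 0), (28, 11, 0), (29, 8, 6), (30, 5, 35), (31, 0, 43), (32, 0, 47), (33, 0, 45), (34, 0, 48), (35, 0, 58)]
x floor/top [(-27, 0, 125), (-26, 0, 115), (-25, 0, 113), (-24, 0, 120), (-23, 0, 55), (-22, 0, 0), (-21, 55, 0), (-20, 110, 0), (-19, 113, 0), (-18, 105, 0), (18, 0, 0), (19, 0, 0), (20, 0, 0), (21, 0, 0), (22, 0, 0), (23, 0, 0), (24, 0, 0), (25, 0, 0), (26, 0, 0), (27, 0, 0)]
t 26.93 tcp [647.1  -6.1  83.9] yaw(y axis) 89.1 z [ 0.002  0.    -1.   ] w 39.7 ff 20.0 F [0.7 0.1 0.7]
PLAN turn 0.0 tool cm [-0.02  0.01  1.31]
```

Call:
{"api": "arm_command", "payload": {"increments": [[0,0.07,0.8,0],[0,0,0.7,0],[0,0,0,0],[0,0,0,0]]}}

```text
clock: 27.42
tool_pos: [0.6463, -0.0055, 0.0671]
orientation: [0.008, 1.0, 0.0, 0.0]
ft_force: [-0.3, -0.2, -0.5]
width: 0.0399
finger_force: 20.0
```

```bash
python3 - <<'E'
from h import *
s,R,y=st();p,d,c=grab("wrist");X=cloud(d,c);fit(X,p,s,647.6,-7.4)
E
```

```text
t 27.43 tcp [646.3  -5.5  67.1] yaw(y axis) 89.09 z [ 0.  0. -1.] w 39.9 ff 20.0 F [-0.3 -0.2 -0.5]
plate top c [-1.6  1.8] sz [38.6 54.8] ang 0.1 x [-20.6  16.6] y [-24.9  25.7] z 65.6 1933
rib c [-1.4  0.6] sz [57.6 21.4] ang 90.0 x [-11.7   6.6] y [-25.9  27.6] z 81.6 1902
y floor/top [(-35, 0, 66), (-34, 0, 60), (-33, 0, 48), (-32, 0, 39), (-31, 0, 34), (-30, 0, 32), (-29, 0, 27), (-28, 0, 30), (-27, 0, 9), (-26, 0, 0), (-25, 0, 0), (-24, 0, 0), (-23, 0, 0), (23, 0, 0), (24, 0, 0), (25, 0, 0), (26, 0, 0), (27, 0, 0), (28, 0, 0), (29, 21, 15), (30, 18, 31), (31, 0, 34), (32, 0, 31), (33, 0, 40), (34, 0, 45), (35, 0, 57)]
x floor/top [(-27, 0, 150), (-26, 0, 143), (-25, 0, 150), (-24, 0, 147), (-23, 0, 57), (-22, 0, 0), (-21, 53, 84), (-20, 125, 116), (-19, 135, 1), (-18, 68, 0), (18, 0, 0), (19, 0, 0), (20, 0, 0), (21, 0, 0), (22, 0, 0), (23, 0, 0), (24, 0, 0), (25, 0, 0), (26, 0, 0), (27, 0, 0)]
```

Call:
{"api": "arm_command", "payload": {"increments": [[-0.04,0.04,0.1,0],[0,0,0.3,0],[0,0,0.25,0],[0,0,0.1,0],[0,0,0,0],[0,0,0,0]]}}

```text
clock: 28.22
tool_pos: [0.6467, -0.0051, 0.0596]
orientation: [0.008, 1.0, 0.0, 0.0]
ft_force: [-0.2, -0.8, 1.4]
width: 0.0398
finger_force: 20.0
```

Call:
{"api": "arm_command", "payload": {"increments": [[0,0,0,0],[0,0,0,0],[0,0,0,0]], "gripper": 0.1}}

```text
clock: 28.6
tool_pos: [0.6467, -0.005, 0.0595]
orientation: [0.008, 1.0, 0.0, -0.0]
ft_force: [-0.8, -0.1, -0.3]
width: 0.0475
finger_force: 0.0
```

Call:
{"api": "arm_command", "payload": {"increments": [[0,0,-2,0],[0,0,-4,0],[0,0,-4,0],[0,0,0,0]]}}

```text
clock: 29.1
tool_pos: [0.6489, -0.0054, 0.1648]
orientation: [0.008, 1.0, 0.0, 0.004]
ft_force: [-0.3, 0.3, -0.9]
width: 0.0481
finger_force: 0.0
```

```bash
python3 - <<'E'
from h import *
s,R,y=st();p,d,c=grab("wrist");X=cloud(d,c);g=X[...,2]
m=(X[...,0]>.62)&(X[...,0]<.675)&(X[...,1]>-.04)&(X[...,1]<.03)
rect(m&(g>.069)&(g<.078),X,"rib")
plates(X)
plan(485.2,248.5,67,114)
E
```

```text
t 29.1 tcp [648.9  -5.4 164.8] yaw(y axis) 89.08 z [ 0.007  0.001 -1.   ] w 48.1 ff 0.0 F [-0.3  0.3 -0.9]
rib c [647.5  -6.8] sz [39.2 14.2] ang 89.1 z [72.  74.1 75.2] 653
rib? px [500  18] c [490.  237.6] sz [14.4 21.1] ang 23.5 z [21.3 26.6 28.1] 357
t 29.15 tcp [647.8  -5.2 162.4] yaw(y axis) 89.09 z [ 0.004  0.001 -1.   ] w 47.7 ff 0.0 F [-0.  -0.7 -0.5]
PLAN turn -0.435 tool cm [ 4.58 29.8   9.49]
```

Call:
{"api": "arm_command", "payload": {"increments": [[0,0,0,-0.145],[0,0,0,-0.145],[0,0,0,-0.145],[0.76,4.97,0,0],[0.76,4.97,0,0],[0.76,4.97,0,0],[0.76,4.97,0,0],[0.77,4.97,0,0],[0.77,4.95,1,0],[0,0,4,0],[0,0,4,0],[0,0,0.8,0],[0,0,0,0],[0,0,0,0]]}}

```text
clock: 30.9
tool_pos: [0.4845, 0.2489, 0.0631]
orientation: [-0.208, 0.978, 0.0, 0.001]
ft_force: [0.6, -0.4, 0.5]
width: 0.0478
finger_force: 0.0
```

```bash
python3 - <<'E'
from h import *
p,d,c=grab("wrist");X=cloud(d,c);plates(X)
plan(485.5,248.2,13,114)
E
```

```text
rib? px [256 211] c [485.2 247.5] sz [15.  39.9] ang 23.9 z [22.6 27.1 28.1] 1060
t 30.95 tcp [484.5 248.9  63.1] yaw(y axis) 114.0 z [ 0.002  0.001 -1.   ] w 47.7 ff 0.0 F [-0.3 -0.4  0.8]
PLAN turn 0.0 tool cm [-0.05 -0.11  5.01]
```

Call:
{"api": "arm_command", "payload": {"increments": [[-0.05,-0.1,2,0],[0,0,2,0],[0,0,1,0],[0,0,0,0],[0,0,0,0]]}}

```text
clock: 31.58
tool_pos: [0.485, 0.2481, 0.0125]
orientation: [-0.208, 0.978, 0.0, 0.001]
ft_force: [0.1, -0.4, 0.8]
width: 0.0476
finger_force: 0.0
```

Call:
{"api": "arm_command", "payload": {"increments": [[0,0,0,0],[0,0,0,0],[0,0,0,0],[0,0,0,0]], "gripper": -1}}

```text
clock: 32.08
tool_pos: [0.4848, 0.2481, 0.0121]
orientation: [-0.208, 0.978, 0.0, 0.0]
ft_force: [-1.6, -0.2, 5.8]
width: 0.0396
finger_force: 20.0
```

Call:
{"api": "arm_command", "payload": {"increments": [[0,0,-1,0],[0,0,-3,0.145],[0,0,-4,0.145],[0,0,-4,0.145],[-3.3,-3.63,-2,0],[-3.3,-3.63,0,0],[-3.3,-3.63,0,0],[-3.3,-3.63,0,0],[-3.31,-3.64,0,0],[0,0,3,0],[0,0,3,0],[0,0,1,0],[0,0,0,0],[0,0,0,0]]}}

```text
clock: 33.83
tool_pos: [0.6474, 0.0637, 0.0831]
orientation: [0.008, 1.0, 0.0, 0.001]
ft_force: [-0.3, 0.3, -0.6]
width: 0.0396
finger_force: 20.0
```

```bash
python3 - <<'E'
from h import *
s,R,y=st();p,d,c=grab("wrist");X=cloud(d,c);fit(X,p,s,648.6,62.2)
plan(647.5,64.2,67,89.1)
E
```

```text
t 33.83 tcp [647.4  63.7  83.1] yaw(y axis) 89.11 z [ 0.002  0.    -1.   ] w 39.6 ff 20.0 F [-0.3  0.3 -0.6]
plate top c [-13.4  -0.3] sz [53.3 14.3] ang 89.6 x [-20.3  -6.7] y [-25.1  25.6] z 82.0 1876
rib c [-2.3  0.2] sz [19.9 57.6] ang 0.1 x [-11.7   7. ] y [-26.8  26.9] z 97.9 1954
y floor/top [(-35, 0, 54), (-34, 0, 44), (-33, 0, 42), (-32, 0, 45), (-31, 0, 47), (-30, 0, 31), (-29, 0, 6), (-28, 0, 1), (-27, 7, 1), (-26, 7, 0), (-25, 6, 0), (-24, 10, 0), (-23, 6, 0), (23, 9, 0), (24, 9, 0), (25, 10, 0), (26, 10, 0), (27, 9, 0), (28, 11, 0), (29, 9, 0), (30, 6, 14), (31, 0, 36), (32, 0, 47), (33, 0, 46), (34, 0, 47), (35, 0, 49)]
x floor/top [(-27, 0, 122), (-26, 0, 114), (-25, 0, 120), (-24, 0, 117), (-23, 0, 59), (-22, 0, 0), (-21, 50, 0), (-20, 107, 0), (-19, 105, 0), (-18, 117, 0), (18, 0, 0), (19, 0, 0), (20, 0, 0), (21, 0, 0), (22, 0, 0), (23, 0, 0), (24, 0, 0), (25, 0, 0), (26, 0, 0), (27, 0, 0)]
t 33.88 tcp [647.4  63.7  83.1] yaw(y axis) 89.1 z [ 0.002  0.001 -1.   ] w 39.7 ff 20.0 F [-0.7  1.  -0.7]
PLAN turn 0.0 tool cm [-0.    0.05  1.61]
```

Call:
{"api": "arm_command", "payload": {"increments": [[-0.04,0.08,0.8,0],[0,0,0.8,0],[0,0,0,0],[0,0,0,0]]}}

```text
clock: 34.38
tool_pos: [0.647, 0.0643, 0.0655]
orientation: [0.008, 1.0, -0.0, -0.0]
ft_force: [0.6, 0.4, -0.4]
width: 0.0398
finger_force: 20.0
```

```bash
python3 - <<'E'
from h import *
s,R,y=st();p,d,c=grab("wrist");X=cloud(d,c);fit(X,p,s,648.6,62.2)
E
```

```text
t 34.38 tcp [647.   64.3  65.5] yaw(y axis) 89.09 z [-0. -0. -1.] w 39.8 ff 20.0 F [ 0.6  0.4 -0.4]
plate top c [-12.4 -11.8] sz [30.6 78.2] ang 18.0 x [-20.7  -6.2] y [-43.1  26.3] z 64.4 1903
rib c [-2.6  0.7] sz [57.6 19.5] ang 89.5 x [-11.9   6.6] y [-25.9  27.6] z 80.3 1945
y floor/top [(-35, 0, 68), (-34, 0, 64), (-33, 0, 58), (-32, 0, 40), (-31, 0, 33), (-30, 0, 26), (-29, 0, 28), (-28, 0, 25), (-27, 0, 22), (-26, 0, 0), (-25, 0, 0), (-24, 0, 0), (-23, 0, 0), (23, 0, 0), (24, 0, 0), (25, 0, 0), (26, 0, 0), (27, 0, 0), (28, 0, 0), (29, 6, 0), (30, 20, 23), (31, 2, 28), (32, 0, 31), (33, 0, 39), (34, 0, 48), (35, 0, 55)]
x floor/top [(-27, 0, 144), (-26, 0, 139), (-25, 0, 145), (-24, 0, 141), (-23, 0, 61), (-22, 0, 0), (-21, 60, 90), (-20, 127, 127), (-19, 136, 1), (-18, 63, 0), (18, 0, 0), (19, 0, 0), (20, 0, 0), (21, 0, 0), (22, 0, 0), (23, 0, 0), (24, 0, 0), (25, 0, 0), (26, 0, 0), (27, 0, 0)]
```

Call:
{"api": "arm_command", "payload": {"increments": [[-0.04,0.06,0.05,0],[0,0,0.3,0],[0,0,0.2,0],[0,0,0.1,0],[0,0,0,0],[0,0,0,0]]}}

```text
clock: 35.17
tool_pos: [0.6475, 0.065, 0.0592]
orientation: [0.008, 1.0, 0.0, 0.0]
ft_force: [-2.3, -0.1, 3.3]
width: 0.0397
finger_force: 20.0
```

Call:
{"api": "arm_command", "payload": {"increments": [[0,0,0,0],[0,0,0,0],[0,0,0,0]], "gripper": 0.1}}

```text
clock: 35.55
tool_pos: [0.6474, 0.065, 0.0589]
orientation: [0.008, 1.0, 0.0, -0.0]
ft_force: [-0.2, 0.7, 1.4]
width: 0.0476
finger_force: 0.0
```

Call:
{"api": "arm_command", "payload": {"increments": [[0,0,-2,0],[0,0,-4,0],[0,0,-4,0],[3,0,-3,0],[3,0,-3,0],[0,0,0,0],[0,0,0,0]]}}

```text
clock: 36.42
tool_pos: [0.5877, 0.066, 0.2197]
orientation: [0.008, 1.0, 0.0, 0.001]
ft_force: [-0.2, 0.2, -0.5]
width: 0.0481
finger_force: 0.0
```

```bash
python3 - <<'E'
from h import *
s,R,y=st();p,d,c=grab("wrist");X=cloud(d,c);g=X[...,2];save("w10.png",p);np.savez("/tmp/w10",p=p,X=X)
for a,b in((-.115,-.042),(-.04,.03),(.03,.1)):
    m=(X[...,0]>.61)&(X[...,0]<.69)&(X[...,1]>a)&(X[...,1]<b)
    rect(m&(g>.069)&(g<.078),X,"rib")
rect((X[...,0]>.62)&(X[...,0]<.67)&(X[...,1]>.105)&(X[...,1]<.15)&(g>.076),X,"peg")
E
```

```text
t 36.42 tcp [587.7  66.  219.7] yaw(y axis) 89.1 z [ 0.001  0.001 -1.   ] w 48.1 ff 0.0 F [-0.2  0.2 -0.5]
rib c [646.3 -75.9] sz [40.9 14.3] ang 88.9 z [70.9 74.2 75.5] 407
rib c [647.1  -6.4] sz [13.9 39.5] ang 0.0 z [70.8 74.1 75.5] 251
rib c [648.3  63.4] sz [39.8 14.3] ang 88.7 z [71.2 74.2 75.3] 408
peg c [635.6 133.9] sz [13.1 35.9] ang 71.4 z [ 79.4 292.8 297.3] 143
```

View pics/w10.png

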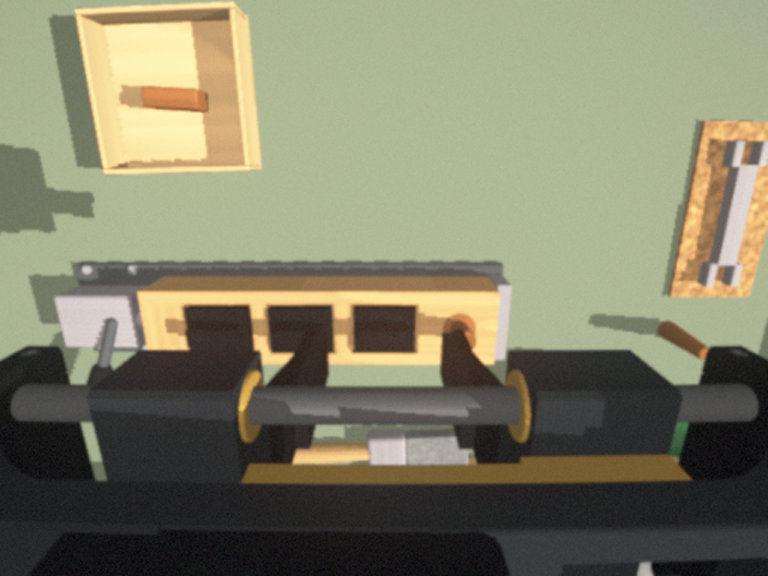

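All three plates are seated in the recesses at (218,328), (300,330) and (385,328), rib tops at the right height. The gauge is on its pad and the block is in the tray. Next, the mallet.

Call:
{"api": "arm_command", "payload": {"increments": [[0,0,-1,-0.13],[1.67,-4.56,0,0],[1.67,-4.56,0,0],[1.67,-4.56,0,0],[1.67,-4.56,0,0],[1.67,-4.56,0,0],[1.67,-4.56,0,0],[1.67,-4.56,0,0],[1.67,-4.56,0,0],[1.67,-4.55,0,0],[0,0,0,0],[0,0,0,0]], "gripper": 1}}

```text
clock: 37.98
tool_pos: [0.4851, -0.3585, 0.2281]
orientation: [-0.057, 0.998, 0.0, -0.001]
ft_force: [-0.4, 0.2, 1.3]
width: 0.0873
finger_force: 0.0
```

```bash
cat > m.py <<'E'
from h import *
def mal():
    s,R,y=st();p,d,c=grab("wrist");X=cloud(d,c);g=X[...,2]
    m=(X[...,1]>-.43)&(X[...,1]<-.29)&(X[...,0]>.3)&(X[...,0]<.56)
    rect(m&(g>.084)&(g<.095),X,"mallet top")
    rect(m&(g>.057)&(g<.065)&(X[...,0]<.445),X,"handle")
    rect(m&(g>.002)&(g<.009)&(p.max(2)<70),X,"rest")
    save("w11.png",p)
mal()
E
python3 m.py
```

```text
t 37.98 tcp [ 485.1 -358.5  228.1] yaw(y axis) 96.54 z [-0.001  0.001 -1.   ] w 87.3 ff 0.0 F [-0.4  0.2  1.3]
mallet top c [ 486.5 -361.9] sz [54.2 56. ] ang 6.2 z [87.2 89.  90.2] 2330
handle c [ 392.9 -371.6] sz [104.8  17.5] ang 6.1 z [59.1 61.  62.4] 1570
rest c [ 495.4 -357.4] sz [86.9 86.6] ang 0.6 z [4.  5.3 6.8] 669
```

View pics/w11.png

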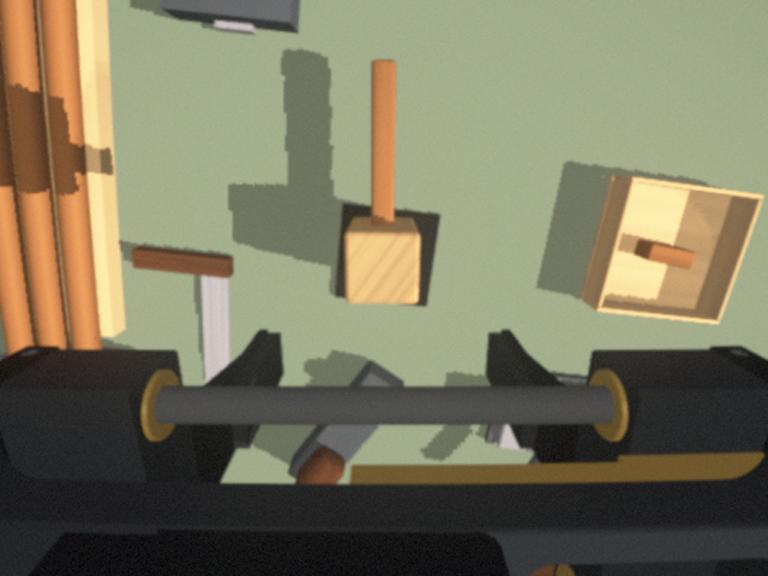

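The mallet head is at (382,260) with its handle up-image toward the robot, yaw 6.1°. I'll grip it by the head sides (±y faces), clear of the handle.

Call:
{"api": "arm_command", "payload": {"increments": [[-0.12,-0.23,3,0.007],[0,0,4,0],[0,0,4,0],[0,0,3,0],[0,0,3,0],[0,0,1.3,0],[0,0,0,0],[0,0,0,0]]}}

```text
clock: 39.02
tool_pos: [0.4872, -0.3612, 0.0472]
orientation: [-0.054, 0.999, -0.0, 0.001]
ft_force: [-0.5, -0.6, -0.2]
width: 0.0869
finger_force: 0.0
```

```bash
python3 - <<'E'
from h import *
plan(486.5,-360.7,40,96.15)
E
```

```text
t 39.02 tcp [ 487.2 -361.2   47.2] yaw(y axis) 96.17 z [ 0.002 -0.001 -1.   ] w 86.9 ff 0.0 F [-0.5 -0.6 -0.2]
PLAN turn 0.0 tool cm [0.06 0.06 0.72]
```

Call:
{"api": "arm_command", "payload": {"increments": [[0.05,0.06,0.7,0],[0,0,0,0],[0,0,0,0]]}}

```text
clock: 39.4
tool_pos: [0.4859, -0.3605, 0.0392]
orientation: [-0.054, 0.999, 0.0, 0.0]
ft_force: [-0.9, -0.1, 0.8]
width: 0.0872
finger_force: 0.0
```

Call:
{"api": "arm_command", "payload": {"increments": [[0,0,0,0],[0,0,0,0],[0,0,0,0],[0,0,0,0],[0,0,0,0]], "gripper": -1, "grip_force": 45}}

```text
clock: 40.02
tool_pos: [0.4858, -0.3604, 0.039]
orientation: [-0.054, 0.999, 0.0, -0.0]
ft_force: [1.0, -0.3, -0.6]
width: 0.0555
finger_force: 45.0
```

```bash
python3 - <<'E'
from h import *
plan(648.6,127.6,180,89.1)
E
```

```text
t 40.02 tcp [ 485.8 -360.4   39. ] yaw(y axis) 96.15 z [-0.  0. -1.] w 55.5 ff 45.0 F [ 1.  -0.3 -0.6]
PLAN turn 0.123 tool cm [-15.51  49.05 -14.1 ]
```

Call:
{"api": "arm_command", "payload": {"increments": [[0,0,-1,0],[0,0,-3,0],[0,0,-4,0.06],[0,0,-4,0.063],[0,0,-2.5,0],[-1.41,4.46,0,0],[-1.41,4.46,0,0],[-1.41,4.46,0,0],[-1.41,4.46,0,0],[-1.41,4.46,0,0],[-1.41,4.46,0,0],[-1.41,4.46,0,0],[-1.41,4.46,0,0],[-1.41,4.46,0,0],[-1.41,4.46,0,0],[-1.4,4.45,0,0],[0,0,0,0],[0,0,0,0]]}}

```text
clock: 42.28
tool_pos: [0.6484, 0.1268, 0.1842]
orientation: [0.008, 1.0, -0.0, -0.0]
ft_force: [-1.1, -0.4, -2.1]
width: 0.0557
finger_force: 45.0
```

```bash
python3 - <<'E'
from h import *
plan(648.6,127.6,180,89.1)
p,d,c=grab("wrist");X=cloud(d,c);g=X[...,2];save("w12.png",p)
rect((X[...,0]>.62)&(X[...,0]<.68)&(X[...,1]>.11)&(X[...,1]<.145)&(g>.076)&(g<.086),X,"peg")
E
```

```text
t 42.27 tcp [648.4 126.8 184.2] yaw(y axis) 89.07 z [-0.    -0.001 -1.   ] w 55.7 ff 45.0 F [-1.1 -0.4 -2.1]
PLAN turn -0.0 tool cm [-0.02  0.09  0.41]Traceback (most recent call last):
  File "<stdin>", line 4, in <module>
  File "h.py", line 18, in rect
    print(name,"c",np.round(c,1),"sz",np.round(sz,1),"ang",round(a,1),"z",np.round(np.percentile(P[:,2],[5,50,95])*1000,1),len(P))
                                                                                   ~~~~~~~~~~~~~^^^^^^^^^^^^^^^^^^
    return _quantile_unchecked(
        a, q, axis, out, overwrite_input, method, keepdims, weights)
    return _ureduce(a,
                    func=_quantile_ureduce_func,
    ...<5 lines>...
                    overwrite_input=overwrite_input,
                    method=method)
    r = func(a, **kwargs)
    result = _quantile(arr,
                       quantiles=q,
    ...<2 lines>...
                       out=out,
                       weights=wgt)
    slices_having_nans = np.isnan(arr[-1, ...])
                                  ~~~^^^^^^^^^
IndexError: index -1 is out of bounds for axis 0 with size 0
```

View pics/w12.png

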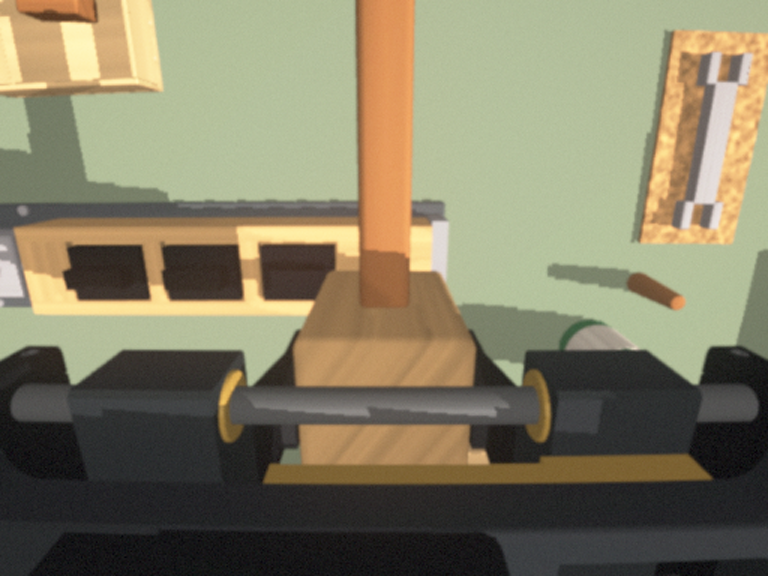

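The mallet hangs upright over the peg, its handle toward the robot. First blow: stop just short of home, then read the force.

Call:
{"api": "arm_command", "payload": {"increments": [[0,0.08,2,0],[0,0,2,0],[0,0,1.5,0],[0,0,0.8,0],[0,0,0,0],[0,0,1.2,0],[0,0,1.1,0],[0,0,0,0],[0,0,0,0]]}}

```text
clock: 43.45
tool_pos: [0.6479, 0.1283, 0.0975]
orientation: [0.008, 1.0, -0.0, -0.001]
ft_force: [0.9, -0.5, -1.9]
width: 0.056
finger_force: 45.0
```

Call:
{"api": "arm_command", "payload": {"increments": [[0,0,0.1,0],[0,0,0.1,0],[0,0,0,0]]}}

```text
clock: 43.82
tool_pos: [0.6484, 0.1283, 0.0963]
orientation: [0.008, 1.0, 0.0, -0.0]
ft_force: [-2.6, -0.3, 3.2]
width: 0.0556
finger_force: 45.0
```

Call:
{"api": "arm_command", "payload": {"increments": [[0,0,0.1,0],[0,0,0,0],[0,0,0,0]]}}

```text
clock: 44.2
tool_pos: [0.6485, 0.1284, 0.0951]
orientation: [0.008, 1.0, 0.0, -0.0]
ft_force: [-2.8, -1.0, 3.4]
width: 0.0557
finger_force: 45.0
```

Call:
{"api": "arm_command", "payload": {"increments": [[0,0,0.1,0],[0,0,0,0],[0,0,0,0]]}}

```text
clock: 44.58
tool_pos: [0.6486, 0.1284, 0.0949]
orientation: [0.008, 1.0, 0.0, 0.0]
ft_force: [-6.1, -1.1, 9.9]
width: 0.0558
finger_force: 45.0
```

Call:
{"api": "arm_command", "payload": {"increments": [[0,0,0.1,0],[0,0,0.1,0],[0,0,0,0]]}}

```text
clock: 44.95
tool_pos: [0.6488, 0.1284, 0.0948]
orientation: [0.008, 1.0, 0.001, 0.0]
ft_force: [-12.0, -0.8, 24.8]
width: 0.0553
finger_force: 45.0
```

Call:
{"api": "arm_command", "payload": {"increments": [[0,0,-1,0],[0,0,-3,0],[0,0,-4,0],[0,0,-2,0],[3,-4,0,0],[3,-4,0,0],[3,-4,0,0],[0,-4,0,0],[0,0,0,0],[0,0,0,0]]}}

```text
clock: 46.2
tool_pos: [0.556, -0.0295, 0.1915]
orientation: [0.008, 1.0, 0.0, -0.0]
ft_force: [0.2, 0.7, -2.8]
width: 0.0559
finger_force: 45.0
```

```bash
python3 - <<'E'
from h import *
st();p,d,c=grab("wrist");X=cloud(d,c);g=X[...,2]
for v in (-0.004,0,.004):
  pass
D=(X[...,0]>.63)&(X[...,0]<.665)&(X[...,1]>.112)&(X[...,1]<.142)
print(D.sum(), np.round(np.nanpercentile(g[D],[5,50,80,90,95,98])*1000,1))
rect(D&(g>.0585),X,"peg")
a=X[(X[...,0]>.62)&(X[...,0]<.675)&(X[...,1]>.095)&(X[...,1]<.11)]; print("top",np.nanmedian(a[:,2])*1000)
save("w13.png",p)
plan(486,-360.4,184,96.15)
E
```

```text
t 46.2 tcp [556.  -29.5 191.5] yaw(y axis) 89.11 z [-0.  0. -1.] w 55.9 ff 45.0 F [ 0.2  0.7 -2.8]
0 nan
  return np.nanmean(a, axis, out=out, keepdims=keepdims)
Traceback (most recent call last):
  File "h.py", line 18, in rect
    print(name,"c",np.round(c,1),"sz",np.round(sz,1),"ang",round(a,1),"z",np.round(np.percentile(P[:,2],[5,50,95])*1000,1),len(P))
                                                                                   ~~~~~~~~~~~~~^^^^^^^^^^^^^^^^^^
IndexError: index -1 is out of bounds for axis 0 with size 0
```

Peg is out of the wrist view, so I'll use the fixed top and scene cameras.

```bash
python3 - <<'E'
from h import *
for n in("scene","top"):
    p,d,c=grab(n);X=cloud(d,c);g=X[...,2]
    h=(X[...,0]>.62)&(X[...,0]<.675)&(X[...,1]>.1)&(X[...,1]<.155)
    q=np.hypot(X[...,0]-.648,X[...,1]-.127)
    print(n,"head top",np.round(np.nanmedian(g[h&(q>.017)])*1000,1),"peg",np.round(np.nanpercentile(g[q<.007],[10,50,90])*1000,1),(q<.007).sum())
plan(486,-360.4,184,96.15)
E
```

```text
scene head top 55.3 peg [58.3 60.8 62.8] 14
top head top 54.0 peg [58.1 60.5 62.8] 21
t 46.35 tcp [556.1 -28.9 191.6] yaw(y axis) 89.2 z [-0.001  0.    -1.   ] w 55.6 ff 45.0 F [ 0.5  0.3 -2.3]
PLAN turn -0.121 tool cm [ 10.52 -32.2    0.76]
```

Call:
{"api": "arm_command", "payload": {"increments": [[0,0,0,-0.121],[1.48,-4.6,0,0],[1.48,-4.6,0,0],[1.48,-4.6,0,0],[1.48,-4.6,0,0],[1.48,-4.6,0,0],[1.48,-4.6,0,0],[1.48,-4.6,0,0],[0,0,4,0],[0,0,4,0],[0,0,3,0],[0,0,2,0],[0,0,0,0],[0,0,0,0]]}}

```text
clock: 48.1
tool_pos: [0.4875, -0.3617, 0.0632]
orientation: [-0.053, 0.999, -0.0, 0.001]
ft_force: [0.1, 1.0, -2.2]
width: 0.0558
finger_force: 45.0
```

```bash
python3 - <<'E'
from h import *
plan(487,-360,40,96.15)
E
```

```text
t 48.1 tcp [ 487.5 -361.7   63.2] yaw(y axis) 96.04 z [ 0.001 -0.001 -1.   ] w 55.8 ff 45.0 F [ 0.1  1.  -2.2]
PLAN turn -0.002 tool cm [0.04 0.18 2.32]
```

Call:
{"api": "arm_command", "payload": {"increments": [[0,0.17,1,0],[0,0,0.8,0],[0,0,0.4,0],[0,0,0.1,0],[0,0,0,0],[0,0,0,0]]}}

```text
clock: 48.85
tool_pos: [0.4867, -0.3597, 0.0391]
orientation: [-0.053, 0.999, -0.0, 0.0]
ft_force: [-0.7, 0.3, -2.4]
width: 0.0554
finger_force: 45.0
```

Call:
{"api": "arm_command", "payload": {"increments": [[0,0,0.08,0],[0,0,0,0],[0,0,0,0]]}}

```text
clock: 49.22
tool_pos: [0.4867, -0.3597, 0.039]
orientation: [-0.053, 0.999, 0.0, 0.0]
ft_force: [-3.3, 2.6, 7.9]
width: 0.0561
finger_force: 45.0
```

Contact with the rest. I'll release, back off and check everything.

Call:
{"api": "arm_command", "payload": {"increments": [[0,0,-0.05,0],[0,0,0,0],[0,0,0,0],[0,0,0,0],[0,0,0,0]], "gripper": 1}}

```text
clock: 49.85
tool_pos: [0.4866, -0.3596, 0.0386]
orientation: [-0.053, 0.999, 0.0, -0.0]
ft_force: [0.7, -0.0, 0.2]
width: 0.086
finger_force: 0.0
```

Call:
{"api": "arm_command", "payload": {"increments": [[0,0,-1,0],[0,0,-3,0],[0,0,-4,0],[0,0,-4,0],[0,0,-4,0],[0,0,-3,0],[0,0,0,0],[0,0,0,0]]}}

```text
clock: 50.85
tool_pos: [0.4864, -0.3595, 0.2284]
orientation: [-0.053, 0.999, 0.0, -0.0]
ft_force: [0.4, 0.2, -1.0]
width: 0.0868
finger_force: 0.0
```

```bash
python3 m.py; python3 - <<'E'
from h import *
p,d,c=grab("top");X=cloud(d,c);g=X[...,2];save("top1.png",p)
for n,a,b in(("r0",-.11,-.045),("r1",-.04,.03),("r2",.03,.1)):
    m=(X[...,0]>.62)&(X[...,0]<.675)&(X[...,1]>a)&(X[...,1]<b); rect(m&(g>.068)&(g<.08),X,n)
E
```

```text
t 50.85 tcp [ 486.4 -359.5  228.4] yaw(y axis) 96.02 z [-0.  0. -1.] w 86.8 ff 0.0 F [ 0.4  0.2 -1. ]
mallet top c [ 487.1 -361.5] sz [53.5 56.1] ang 6.3 z [87.1 89.  90.2] 2309
handle c [ 393.1 -371.3] sz [104.9  17.6] ang 6.3 z [59.1 61.  62.3] 1560
rest c [ 495.3 -357.3] sz [86.8 87.2] ang 0.4 z [4.1 5.4 6.6] 637
r0 c [644.1 -74.2] sz [14.4 36.8] ang 0.5 z [69.  72.7 76. ] 70
r1 c [644.6  -3.6] sz [12.2 36.9] ang 0.6 z [69.5 72.4 77.3] 67
r2 c [646.7  67.1] sz [12.4 37.1] ang 0.6 z [69.2 73.  76.7] 67
```

View pics/top1.png

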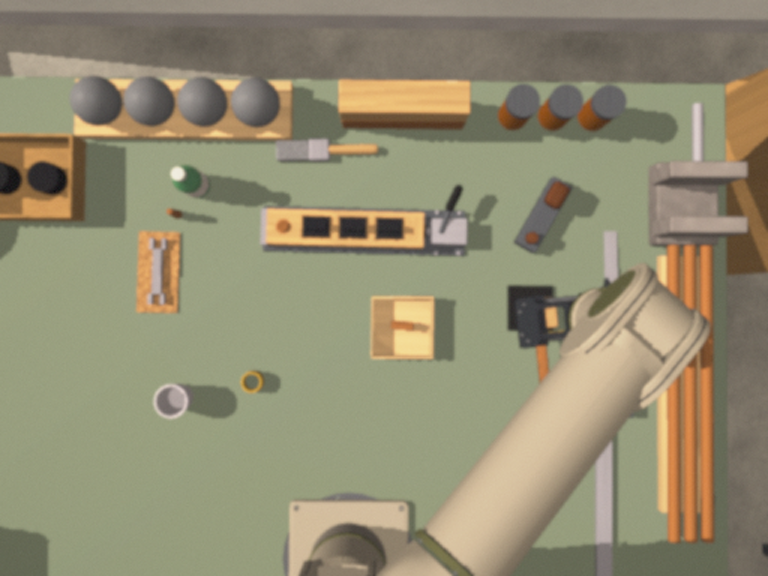

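The final top view shows the gauge on its pad (157,270), three plates in the recesses (317, 353 and 390 at row 228), the block in the tray, the mallet back on its rest and everything else in place. I'm handing it in.

```bash
python3 -c "
from workcell import ticket
print(ticket.job_done())"
```

```text
the job is handed in; nothing more can be done
None
```

Job handed in at about 51 s: the gauge is on its pad, the one block is in the scrap tray, all three plates are seated, the peg is driven home with the mallet, and the mallet stands on its rest; the hand-in returned no verdict.

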